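# Spread polishing chips to dry

### The job

First lift the scoop by its bar handle and shake all its square chips out along the drying tray, then set the empty scoop down upright on the worktop beside the tray. Then, with the hand rake, spread the oblong chips crowded at one end (and the square ones where needed) into an even single layer: every third of the tray, as scored on its floor, must hold at least one oblong and at least one square chip, none lying on another. Set the rake back on its wooden rest; do not push the oblong chips with the fingers, and leave the other things on the worktop alone.

Things in the scene. Friction and masses are not known exactly. Their poses are not given: they have to be found in the camera images.
- tray: Fixed open metal drying tray. Origin: centre of its underside. Inside 100 mm along its x, 260 mm along its y; floor top 5 mm above the origin, walls 4 mm thick, rims 33 mm above the origin. Two dark scored lines across the grey floor at y = -43.5 and +43.5 mm divide it into three thirds along y.
- rake: Loose hand rake, about 160 g. Origin: middle of the tip line of its teeth, z up. Three teeth 7 mm thick, 38 mm long, in a row along its y (39 mm wide over all, 9 mm gaps; no chip passes). Head plate above: 30 (x) x 100 (y) mm, 38 to 46 mm up. Upright wooden grip: 18 mm thick (x), 44 mm wide (y), 56 to 120 mm up. Rakes along its x, both ways. Starts on its rest; cannot stand on its teeth.
- rest: Fixed wooden rest. Origin: centre of its underside. Two rails, 34 mm wide, 140 mm long along x, tops 46 mm up (stops at their ends 57 mm up), centred at y = -45 and +45 mm, leave a gap of 56 mm. Parked, the rake's teeth hang in the gap, its plate's ends lie on the rails, its y lies along the rest's y (either way round) and its origin is 8 mm above the rest's.
- scoop: Loose open metal scoop (shaker), 250 g. Origin: centre of its underside, z up. Open mouth at x = -67 mm, back wall at +57; side walls at y = -30 and +30, 40 mm high. Floor top 3 mm up; from x = -27 to the mouth it ramps up 13 degrees to 12 mm. Chips slide out when it is tipped mouth down some 30 to 45 degrees. Handle: bar along y, 14 mm thick (x), 24 high, 74 long, centre 88 mm above the origin.
- brick_0: Oblong ceramic chip, 34 (x) x 16 (y) x 14 mm with rounded edges, 20 g, slippery (friction about 0.35). Origin: its centre (12 mm above the tray's origin when it lies flat on the floor). Starts crowded with the other oblong chips in the tray's +y third. May be absent.
- brick_1: Oblong ceramic chip, 34 (x) x 16 (y) x 14 mm with rounded edges, 20 g, slippery (friction about 0.35). Origin: its centre (12 mm above the tray's origin when it lies flat on the floor). Starts crowded with the other oblong chips in the tray's +y third. May be absent.
- brick_2: Oblong ceramic chip, 34 (x) x 16 (y) x 14 mm with rounded edges, 20 g, slippery (friction about 0.35). Origin: its centre (12 mm above the tray's origin when it lies flat on the floor). Starts crowded with the other oblong chips in the tray's +y third. May be absent.
- brick_3: Oblong ceramic chip, 34 (x) x 16 (y) x 14 mm with rounded edges, 20 g, slippery (friction about 0.35). Origin: its centre (12 mm above the tray's origin when it lies flat on the floor). Starts crowded with the other oblong chips in the tray's +y third. May be absent.
- brick_4: Oblong ceramic chip, 34 (x) x 16 (y) x 14 mm with rounded edges, 20 g, slippery (friction about 0.35). Origin: its centre (12 mm above the tray's origin when it lies flat on the floor). Starts crowded with the other oblong chips in the tray's +y third. May be absent.
- brick_5: Oblong ceramic chip, 34 (x) x 16 (y) x 14 mm with rounded edges, 20 g, slippery (friction about 0.35). Origin: its centre (12 mm above the tray's origin when it lies flat on the floor). Starts crowded with the other oblong chips in the tray's +y third. May be absent.
- tile_0: Square ceramic chip, 22 x 22 x 10 mm with rounded edges, 15 g, slippery (friction about 0.35). Origin: its centre, z through its 10 mm (10 mm above the tray's origin when it lies flat on the floor). Starts in the scoop. May be absent.
- tile_1: Square ceramic chip, 22 x 22 x 10 mm with rounded edges, 15 g, slippery (friction about 0.35). Origin: its centre, z through its 10 mm (10 mm above the tray's origin when it lies flat on the floor). Starts in the scoop. May be absent.
- tile_2: Square ceramic chip, 22 x 22 x 10 mm with rounded edges, 15 g, slippery (friction about 0.35). Origin: its centre, z through its 10 mm (10 mm above the tray's origin when it lies flat on the floor). Starts in the scoop. May be absent.
- tile_3: Square ceramic chip, 22 x 22 x 10 mm with rounded edges, 15 g, slippery (friction about 0.35). Origin: its centre, z through its 10 mm (10 mm above the tray's origin when it lies flat on the floor). Starts in the scoop. May be absent.
- tile_4: Square ceramic chip, 22 x 22 x 10 mm with rounded edges, 15 g, slippery (friction about 0.35). Origin: its centre, z through its 10 mm (10 mm above the tray's origin when it lies flat on the floor). Starts in the scoop. May be absent.
- polish_tin: Bystander: round tin, 71 mm diameter, 56 mm high; origin at the centre of its underside.
- glue_white: Bystander: standing white squeeze bottle, 33 mm diameter, 112 mm high; origin at the centre of its underside.
- tape_grit: Bystander: grey roll of tape, 80 mm diameter, 39 mm high; origin at the centre of its underside.
- battery: Bystander: black battery pack 70 x 110 x 62 mm; origin at the centre of its underside.

How it is judged:
By the outcome, as a careful person would: the job done as asked, in the order asked, and still so for the second after the job is handed in, with the robot touching nothing.
Of brick_0, brick_1, brick_2, brick_3, brick_4, brick_5 only 4 to 6 are there at a start; the rules pass over those that are not, and their reading is None.
Of tile_0, tile_1, tile_2, tile_3, tile_4 only 4 to 5 are there at a start; the rules pass over those that are not, and their reading is None.
At some moment in a run one of scoop, brick_0, brick_1, brick_2, brick_3, brick_4, brick_5 may be knocked a few centimetres aside while the robot is not near it.
It also fails if it takes over 210 s, if anything falls off the work surface, if the arm or the gripper's body presses on something with over 40 N, if the wrist force passes 120 N, or if a joint passes its speed limit or range.

### The arm

A 6-joint arm with a two-finger parallel gripper is mounted at the origin on a cart in front of the work surface, level with it; the furniture and walls round the work are solid. World frame = base frame: x ahead of the robot, y to its left, z up, the work surface at z = 0. Lengths are in m, angles in rad, forces in N, time in s.
With the tool pointing down it reaches from about 0.35 to 0.975 m from the base axis. Payload 4.9 kg.
Tool frame: the origin (TCP) lies on the centre line of the jaws, within the pads' length; the fingertips stand 17 mm ahead of it and the grasp point (between the pads) lies 2 mm behind it (ctrl.tcp_to_tips is the x of the fingertips in the tool frame, in m); x points along the fingers, z is the direction in which the jaws open and shut, and the axes are right-handed (so a half turn about x gives the same grasp; the last joint's range is limited). The gripper opens to 85 mm and grips with 20 to 120 N. Pads are 22 mm wide; open, the fingers measure 114 mm over their backs; the gripper's body (76 mm by 85 mm) begins 54 mm behind the grasp point. The pads swing forward as they close: fully open they stand 13 mm farther back than shut.
Start: joints at [1.082, 0.053, 1.613, -0, 1.476, -0.119], TCP at [0.226, 0.583, 0.248] pointing down, gripper open.
Joint ranges: [-3.01, 3.01], [-1.01, 2.22], [0.06, 2.58], [-1.02, 4.17], [0.09, 2.62], [-3.14, 3.14]. Speed limits (rad/s): [2.57, 2.57, 3.14, 3.14, 3.14, 3.14].

### API

Orientations are given as a rotation vector (axis times angle).
In Python, from station import ctrl, cams, finder gives the robot as it stands.
- The arm moves only by the tool step_arm, never from a script. Its argument "moves" is a list of rows, each a list of 3 entries, a list of its own where there are three numbers: the shift along the tool's x, y, z in cm, then the turn, a rotation vector about the tool's x, y, z in degrees, then the opening, from 0 (shut) to 1 (fully open). A call has exactly 10 rows; each row is the pose to reach, as a shift and turn from the pose measured when the call began, along the tool's axes at that moment; what a row does not reach only later rows make up. A row lasts 1/12 s, in which the tool goes at most 41.7 mm and 7.16 degrees, less where a joint would pass 70% of its speed; a pose out of reach is approached as far as the arm can. A call with a gripper value outside its range is refused whole. The fingers move at their own pace and stop on an object; "grip_force" is the grip in N (left out, the last holds). Time passes only in rows, so rows that repeat a pose let the fingers close, or fill a call up. It gives the time, the measured TCP pose, the force and the opening at its end, in the units of the state.
- ctrl.get_obs(): the state, without advancing time (a new reading comes with each control period).
- cams.get_image(name): name is "side" or "top"; returns a dict with "pixels" (420x560x3 uint8, blue, green, red), "fx", "fy", "cx", "cy" (pixels), "dist_coeffs" ([k1, k2, p1, p2, k3] as OpenCV has them; the pictures are not rectified), "position" and "attitude" of the camera in the world. Camera axes: x right, y up, looking along -z (the intrinsics and any distortion apply to the point x, -y, -z); pixel columns grow to the right and rows downward; lengths in m; the calibration is good to about 2 mm. A picture is of the moment at which its call begins. There is no depth.
- ctrl.finish_job(): hands the job in, once; it reports no verdict.
Trained networks look in the newest picture that a camera, given by its name, has taken for a name from the list of things; names that differ only in an ending like _2 or _b are one class to them, and where a whole thing is asked for, a point or a joint stands for the part that bears it (a point fixed in the world has none). Each returns a list of dicts, best first, with "conf" (0 to 1); they miss things now and then, are a little off and sometimes report something else, mostly with a low value. They report only what shows in the picture. A call takes as long as a camera call.
- finder.find_in(camera, name): "at" ([column, row] in pixels, amid what is visible of it).
- finder.regions_of(camera, name): "region" (420x560 bool, what is visible of it) and "at" ([column, row] in pixels, amid what is visible of it).
- finder.tip_of(camera, name): "at" ([column, row] in pixels: a listed point, or the origin of a listed thing).
The state is a dict: "t": time; "q": joint angles; "dq": joint speeds; "effort": joint torques, N m; "tool_pos": TCP position; "tool_rot": TCP orientation; "contact_force": force on the tool from outside, world axes, zero at the start; "wrist_torque": the same for the moment, N m; "opening": finger opening in m.
Only numpy, scipy, OpenCV 4.12 (cv2) and the standard library are available. Lean on these libraries where they do the work, as an engineer would, in place of code of your own. Each camera call takes 0.05 s, during which the arm holds its last target. There are 200 camera calls.

## Working session

There is one attempt and no reset: what is moved stays moved. The work goes in short steps, Python scripts to look and compute and a tool call to move; the robot and the scene stay as the last step left them, time stands still between calls to the robot, and variables do not carry over. Pictures are saved under pics/ and viewed, on a budget of 14 in all, crops included, one or two more only if the job needs it, and the job is handed in when it is done.

Besides the shell and the picture viewer there is one more tool, called after ">>>" as a command line: name --argument value ..., lists and objects as JSON in quotes. step_arm: Moves the arm, as the interface text tells. Its arguments: {"type":"object","properties":{"moves":{"type":"array"},"grip_force":{"type":"number"}},"required":["moves"]}

```bash
ls; mkdir -p pics; cat > h.py <<'E'
import numpy as np, cv2
from scipy.spatial.transform import Rotation as R
from station import ctrl, cams, finder
def cam(name):
    im=cams.get_image(name)
    a=np.array(im["attitude"],float)
    im["Rm"]=a if a.shape==(3,3) else (R.from_rotvec(a).as_matrix() if a.size==3 else R.from_quat(a).as_matrix())
    im["K"]=np.array([[im["fx"],0,im["cx"]],[0,im["fy"],im["cy"]],[0,0,1.]])
    im["D"]=np.array(im["dist_coeffs"],float)
    return im
def px2w(im,uv,z):
    p=cv2.undistortPoints(np.array(uv,float).reshape(-1,1,2),im["K"],im["D"]).reshape(-1,2)
    d=np.c_[p[:,0],-p[:,1],-np.ones(len(p))]@im["Rm"].T
    o=np.array(im["position"]); return o+d*((z-o[2])/d[:,2])[:,None]
def w2px(im,P):
    c=(np.array(P,float).reshape(-1,3)-im["position"])@im["Rm"]
    c=c*[1,-1,-1]
    return cv2.projectPoints(c,np.zeros(3),np.zeros(3),im["K"],im["D"])[0].reshape(-1,2)
def save(im,fn,box=None,s=1):
    p=im["pixels"].copy()
    if box: p=p[box[1]:box[3],box[0]:box[2]]
    cv2.imwrite("pics/"+fn,cv2.resize(p,None,fx=s,fy=s,interpolation=cv2.INTER_CUBIC))
E
python3 - <<'E'
from h import *
np.set_printoptions(precision=3,suppress=True)
t=cam("top"); s=cam("side")
print(t["attitude"],t["position"],t["fx"]);print(s["attitude"],s["position"],s["fx"])
cv2.imwrite("pics/a_top.png",cv2.resize(t["pixels"],(800,600)));cv2.imwrite("pics/a_side.png",cv2.resize(s["pixels"],(800,600)))
for n,z in [("tray",.033),("rake",.12),("rest",.046),("scoop",0.088),("brick_0",.012),("tile_0",.012),("polish_tin",.05),("glue_white",.1),("tape_grit",.039),("battery",.06)]:
    for c,i in(("top",t),("side",s)):
        for d in finder.find_in(c,n)[:7]:
            print(n,c,round(d["conf"],2),np.round(d["at"]),px2w(i,d["at"],z)[0])
print({k:np.round(v,3) for k,v in ctrl.get_obs().items()})
E
```

```text
pics
[ 0.103 -0.105 -1.572] [ 0.352 -0.007  1.607] 477.8202711480617
[ 1.096 -0.114 -0.211] [ 0.262 -1.161  0.668] 397.4516153418006
tray top 0.6 [274. 223.] [ 0.501 -0.003  0.033]
tray side 0.79 [269. 222.] [ 0.48  -0.035  0.033]
rake top 0.66 [185. 236.] [0.454 0.273 0.12 ]
rake side 0.77 [245. 175.] [0.436 0.174 0.12 ]
rest top 0.91 [186. 228.] [0.482 0.285 0.046]
rest top 0.31 [276. 223.] [ 0.499 -0.008  0.046]
rest side 0.81 [251. 189.] [0.462 0.213 0.046]
scoop top 0.64 [364. 233.] [ 0.462 -0.289  0.088]
scoop side 0.88 [281. 270.] [ 0.438 -0.379  0.088]
brick_0 top 0.57 [240. 218.] [0.52  0.111 0.012]
brick_0 top 0.55 [241. 229.] [0.483 0.106 0.012]
brick_0 top 0.45 [251. 220.] [0.513 0.074 0.012]
brick_0 top 0.44 [247. 229.] [0.481 0.087 0.012]
brick_0 top 0.37 [252. 227.] [0.489 0.072 0.012]
brick_0 side 0.46 [273. 213.] [0.515 0.062 0.012]
brick_0 side 0.38 [261. 214.] [0.469 0.065 0.012]
tile_0 top 0.55 [363. 238.] [ 0.451 -0.301  0.012]
tile_0 top 0.5 [365. 225.] [ 0.495 -0.308  0.012]
polish_tin top 0.88 [240. 179.] [0.646 0.108 0.05 ]
polish_tin top 0.48 [365. 237.] [ 0
[... 394 characters left out ...]
]
tape_grit top 0.55 [129. 232.] [0.471 0.47  0.039]
tape_grit side 0.3 [305. 200.] [0.639 0.087 0.039]
tape_grit side 0.17 [270. 223.] [ 0.48  -0.053  0.039]
battery top 0.93 [425. 217.] [ 0.514 -0.492  0.06 ]
battery side 0.72 [325. 323.] [ 0.496 -0.552  0.06 ]
{'t': np.float64(1.1), 'q': array([ 1.082,  0.053,  1.613,  0.   ,  1.476, -0.119]), 'dq': array([-0.001,  0.001, -0.   ,  0.   ,  0.001, -0.002]), 'effort': array([ -0.001, -39.369, -37.047,  -0.   ,   0.001,   0.   ]), 'tool_pos': array([0.226, 0.583, 0.248]), 'tool_rot': array([-0.933,  1.362,  0.933]), 'contact_force': array([ 0.42 , -0.288,  0.358]), 'wrist_torque': array([ 0.039, -0.021, -0.044]), 'opening': np.float64(0.085)}
```

```bash
python3 - <<'E'
from h import *
t=cam("top"); s=cam("side")
a=cv2.resize(t["pixels"][165:275,150:410],None,fx=3,fy=3,interpolation=cv2.INTER_CUBIC)
b=cv2.resize(s["pixels"][150:310,190:385],None,fx=1.6,fy=1.6,interpolation=cv2.INTER_CUBIC)
c=np.zeros((a.shape[0]+b.shape[0],780,3),np.uint8);c[:a.shape[0],:a.shape[1]]=a;c[a.shape[0]:,:b.shape[1]]=b
cv2.imwrite("pics/a.png",c)
for n in("tray","scoop","rake","rest"):
    r=finder.regions_of("top",n)[0]["region"].astype(np.uint8)
    print(n,r.sum(),cv2.minAreaRect(cv2.findNonZero(r)),finder.tip_of("top",n)[:1],finder.tip_of("side",n)[:1])
E
```

```text
tray 2664 ((269.6343994140625, 225.81796264648438), (85.3733901977539, 35.816162109375), 5.7927961349487305) [{'at': [270.1, 221.1], 'conf': 0.95}] [{'at': [268.8, 224.3], 'conf': 0.81}]
scoop 741 ((366.16241455078125, 236.27410888671875), (38.615901947021484, 26.361408233642578), 85.91438293457031) [{'at': [354.4, 230.8], 'conf': 0.63}] [{'at': [285.7, 279.2], 'conf': 0.84}]
rake 278 ((183.90748596191406, 234.89881896972656), (9.655632972717285, 30.715553283691406), 81.25383758544922) [{'at': [188.8, 237.4], 'conf': 0.64}] [{'at': [246.7, 191.6], 'conf': 0.75}]
rest 1422 ((184.2189483642578, 231.5546417236328), (44.472633361816406, 40.40983963012695), 78.9964599609375) [{'at': [185.3, 232.3], 'conf': 0.76}] [{'at': [249.1, 190.3], 'conf': 0.57}]
```

View pics/a.png

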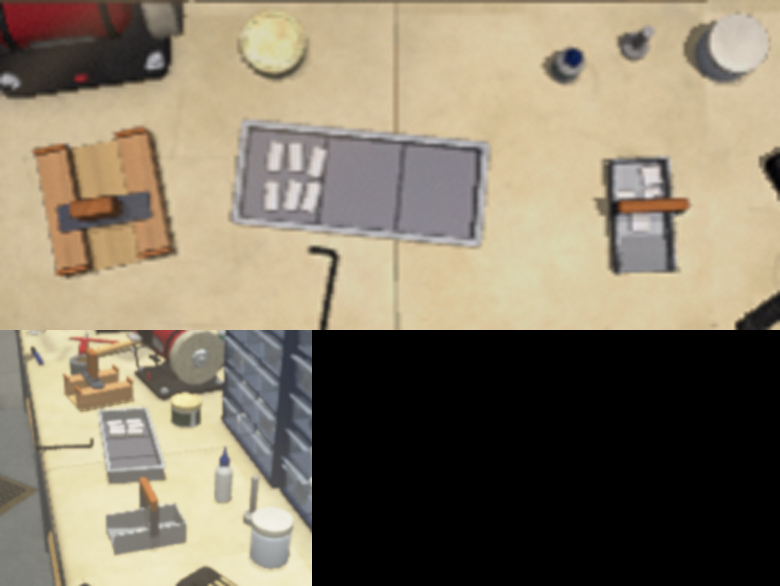

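```bash
cat >> h.py <<'E'
def fit(im,obj,px):
    """planar pose (x,y,yaw) of object points obj (z world) from pixels"""
    from scipy.optimize import least_squares
    obj=np.array(obj,float);px=np.array(px,float)
    def pr(p):
        c,s=np.cos(p[2]),np.sin(p[2])
        return np.c_[p[0]+c*obj[:,0]-s*obj[:,1],p[1]+s*obj[:,0]+c*obj[:,1],obj[:,2]]
    g=px2w(im,px.mean(0),obj[:,2].mean())[0]
    best=min((least_squares(lambda p:(w2px(im,pr(p))-px).ravel(),[g[0],g[1],y]) for y in(0,)),key=lambda r:r.cost)
    return best.x,np.sqrt(2*best.cost/len(px))
E
python3 - <<'E'
from h import *
np.set_printoptions(precision=4,suppress=True)
t=cam("top")
P=lambda l:np.array(l)/3+[150,165]
print("tray",fit(t,[(.054,.134,.033),(.054,-.134,.033),(-.054,-.134,.033),(-.054,.134,.033)],P([(240,122),(489,143),(482,246),(233,222)])))
print("scoop",fit(t,[(.058,.031,.04),(.058,-.031,.04),(-.067,-.031,.04),(-.067,.031,.04)],P([(603,158),(668,158),(676,272),(612,272)])))
print("bar",fit(t,[(0,.037,.1),(0,-.037,.1)],P([(613,205),(688,205)])))
print("rest",fit(t,[(.07,.062,.05),(.07,-.062,.05),(-.07,-.062,.05),(-.07,.062,.05)],P([(36,148),(145,127),(173,253),(58,275)])))
print("plate",fit(t,[(0,.05,.054),(0,-.05,.054)],P([(58,217),(150,206)])), px2w(t,P([(93,206)]),.128))
o=ctrl.get_obs();print(R.from_rotvec(o["tool_rot"]).as_matrix())
E
```

```text
tray (array([ 0.4902,  0.0089, -0.0904]), np.float64(1.3395716191351343))
scoop (array([ 0.4586, -0.2952,  0.0344]), np.float64(1.3386059803428536))
bar (array([ 0.4603, -0.2959, -0.0038]), np.float64(0.7171463399450072))
rest (array([0.4709, 0.2885, 0.2034]), np.float64(0.622846026897794))
plate (array([0.4586, 0.2864, 0.1151]), np.float64(0.0850476967260105)) [[0.4592 0.2839 0.128 ]]
[[ 0.     -0.9324  0.3614]
 [ 0.      0.3614  0.9324]
 [-1.      0.      0.    ]]
```

```bash
cat >> h.py <<'E'
def Rt(head,tilt=0):
    """tool down, jaws' z at heading (deg); tilt: rotate about -(tool y) so fingers point toward +z_tool side (outward)"""
    h=np.radians(head); z=np.array([np.cos(h),np.sin(h),0]); x=np.array([0,0,-1.]); y=np.cross(z,x)
    M=np.c_[x,y,z]
    return R.from_rotvec(-np.radians(tilt)*y).as_matrix()@M
def rel(p0,M0,p1,M1):
    d=M0.T@(np.array(p1)-p0)*100; r=R.from_matrix(M0.T@M1).as_rotvec(degrees=True)
    print(np.round(d,2).tolist(),np.round(r,1).tolist(), "rows>=",round(max(np.linalg.norm(d)/4.17,np.linalg.norm(r)/7.16),1))
def now():
    o=ctrl.get_obs(); return np.array(o["tool_pos"]),R.from_rotvec(o["tool_rot"]).as_matrix()
def plan(*w):
    """each w=(pos,head,tilt): separate calls"""
    p,M=now(); 
    for a in w:
        M1=Rt(*a[1:]); rel(p,M,a[0],M1); p,M=np.array(a[0]),M1
E
python3 - <<'E'
from h import *
plan(((.46,.2,.25),45),((.46,-.12,.25),20),((.46,-.296,.20),1),((.46,-.296,.088),1))
E
```

```text
[-0.17, -35.66, -27.23] [23.8, 0.0, -0.0] rows>= 10.8
[0.0, -22.63, -22.63] [25.0, 0.0, 0.0] rows>= 7.7
[5.0, -16.54, -6.02] [19.0, 0.0, 0.0] rows>= 4.4
[11.2, 0.0, 0.0] [0.0, 0.0, 0.0] rows>= 2.7
```

>>> step_arm --moves '[[[0, -35.7, -27.2], [24, 0, 0], 1], [[0, -35.7, -27.2], [24, 0, 0], 1], [[0, -35.7, -27.2], [24, 0, 0], 1], [[0, -35.7, -27.2], [24, 0, 0], 1], [[0, -35.7, -27.2], [24, 0, 0], 1], [[0, -35.7, -27.2], [24, 0, 0], 1], [[0, -35.7, -27.2], [24, 0, 0], 1], [[0, -35.7, -27.2], [24, 0, 0], 1], [[0, -35.7, -27.2], [24, 0, 0], 1], [[0, -35.7, -27.2], [24, 0, 0], 1]]'

```text
t: 2.68
tool_pos: [0.4443, 0.2257, 0.2487]
tool_rot: [-0.611, 1.482, 0.611]
contact_force: [-0.1, 0.2, 0.9]
opening: 0.0854
```

>>> step_arm --moves '[[[0, -22.6, -22.6], [25, 0, 0], 1], [[0, -22.6, -22.6], [25, 0, 0], 1], [[0, -22.6, -22.6], [25, 0, 0], 1], [[0, -22.6, -22.6], [25, 0, 0], 1], [[0, -22.6, -22.6], [25, 0, 0], 1], [[0, -22.6, -22.6], [25, 0, 0], 1], [[0, -22.6, -22.6], [25, 0, 0], 1], [[0, -22.6, -22.6], [25, 0, 0], 1], [[0, -22.6, -22.6], [25, 0, 0], 1], [[0, -22.6, -22.6], [25, 0, 0], 1]]'

```text
t: 3.52
tool_pos: [0.4431, -0.0952, 0.2486]
tool_rot: [-0.268, 1.553, 0.269]
contact_force: [-0.2, -0.2, 0.5]
opening: 0.0852
```

```bash
python3 - <<'E'
from h import *
print(now()[0])
plan(((.46,-.296,.18),1),((.46,-.296,.088),1))
t=cam("top")
a=cv2.resize(t["pixels"][205:265,330:400],None,fx=6,fy=6,interpolation=cv2.INTER_CUBIC);cv2.imwrite("pics/b.png",a)
E
```

```text
[ 0.44312598 -0.09523749  0.24863449]
[6.85, -19.48, -5.16] [18.6, 0.1, -0.0] rows>= 5.1
[9.2, 0.0, 0.0] [0.0, 0.0, 0.0] rows>= 2.2
```

View pics/b.png

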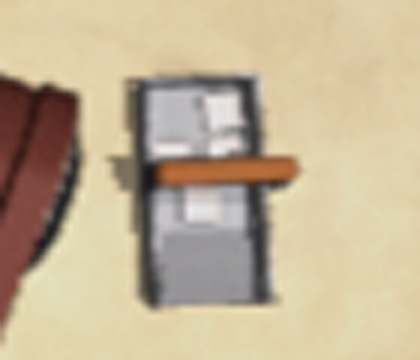

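The crop shows the scoop with its mouth toward the robot, about four tiles inside, and the bar centred near px (368, 233.5). I'll grasp it there.

>>> step_arm --moves '[[[6.8, -19.5, -5.1], [18, 0, 0], 1], [[6.8, -19.5, -5.1], [18, 0, 0], 1], [[6.8, -19.5, -5.1], [18, 0, 0], 1], [[6.8, -19.5, -5.1], [18, 0, 0], 1], [[6.8, -19.5, -5.1], [18, 0, 0], 1], [[6.8, -19.5, -5.1], [18, 0, 0], 1], [[6.8, -19.5, -5.1], [18, 0, 0], 1], [[6.8, -19.5, -5.1], [18, 0, 0], 1], [[6.8, -19.5, -5.1], [18, 0, 0], 1], [[6.8, -19.5, -5.1], [18, 0, 0], 1]]'

```text
t: 4.4
tool_pos: [0.4619, -0.2933, 0.1814]
tool_rot: [-0.026, 1.568, 0.026]
contact_force: [-0.2, 0.0, 0.7]
opening: 0.0853
```

```bash
python3 - <<'E'
from h import *
t=cam("top")
P=lambda l:np.array(l)/6+[330,205]
x,e=fit(t,[(0,.037,.1),(0,-.037,.1)],P([(154,174),(298,168)]));print(x,e)
x2,e=fit(t,[(.058,.031,.04),(.058,-.031,.04),(-.067,-.031,.04),(-.067,.031,.04)],P([(133,80),(260,78),(275,303),(148,306)]));print(x2,e)
print(now()[0]);plan(((x[0],x[1],.088),2))
E
```

```text
[ 0.45977619 -0.29847534  0.03900995] 0.23978089295528307
[ 0.45761607 -0.2976031   0.03209342] 1.149215071544838
[ 0.46178672 -0.29351922  0.18140839]
[9.34, -0.49, -0.24] [-0.1, 0.1, 0.0] rows>= 2.2
```

>>> step_arm --grip_force 50 --moves '[[[4, -0.4, -0.3], [0, 0, 0], 1], [[7, -0.4, -0.3], [0, 0, 0], 1], [[9.4, -0.4, -0.3], [0, 0, 0], 1], [[9.4, -0.4, -0.3], [0, 0, 0], 1], [[9.4, -0.4, -0.3], [0, 0, 0], 1], [[9.4, -0.4, -0.3], [0, 0, 0], 0], [[9.4, -0.4, -0.3], [0, 0, 0], 0], [[9.4, -0.4, -0.3], [0, 0, 0], 0], [[9.4, -0.4, -0.3], [0, 0, 0], 0], [[9.4, -0.4, -0.3], [0, 0, 0], 0]]'

```text
t: 5.28
tool_pos: [0.4597, -0.2981, 0.0886]
tool_rot: [-0.027, 1.567, 0.025]
contact_force: [0.1, 0.2, 0.4]
opening: 0.0257
```

>>> step_arm --moves '[[[0, 0, 0], [0, 0, 0], 0], [[0, 0, 0], [0, 0, 0], 0], [[0, 0, 0], [0, 0, 0], 0], [[0, 0, 0], [0, 0, 0], 0], [[-1, 0, 0], [0, 0, 0], 0], [[-2, 0, 0], [0, 0, 0], 0], [[-4, 0, 0], [0, 0, 0], 0], [[-7, 0, 0], [0, 0, 0], 0], [[-10, 0, 0], [0, 0, 0], 0], [[-12, 0, 0], [0, 0, 0], 0]]'

```text
t: 6.12
tool_pos: [0.4596, -0.2984, 0.2121]
tool_rot: [-0.028, 1.565, 0.023]
contact_force: [0.4, -0.1, -2.8]
opening: 0.013
```

```bash
python3 - <<'E'
from h import *
print(now()[0])
# tray frame -> world
tr=np.array([.4902,.0089,-.0904])
def T(x,y): c,s=np.cos(tr[2]),np.sin(tr[2]); return tr[0]+c*x-s*y,tr[1]+s*x+c*y
for a in[(0,0),(0,-43.5),(0,43.5),(0,-90),(0,90)]: print(a,np.round(T(a[0]/1000,a[1]/1000),3))
plan(((*T(.03,.0),.20),-5,0),((*T(.02,.0),.16),-5,25),((*T(.015,.0),.145),-5,42))
E
```

```text
[ 0.45955437 -0.29836297  0.21210743]
(0, 0) [0.49  0.009]
(0, -43.5) [ 0.486 -0.034]
(0, 43.5) [0.494 0.052]
(0, -90) [ 0.482 -0.081]
(0, 90) [0.498 0.099]
[1.14, 30.25, 7.03] [6.9, 0.3, 0.2] rows>= 7.5
[4.0, 0.0, -1.0] [-0.0, -25.0, 0.0] rows>= 3.5
[1.15, 0.0, -1.09] [-0.0, -17.0, -0.0] rows>= 2.4
```

```bash
python3 - <<'E'
from h import *
tr=np.array([.4902,.0089,-.0904])
def T(x,y): c,s=np.cos(tr[2]),np.sin(tr[2]); return tr[0]+c*x-s*y,tr[1]+s*x+c*y
plan(((*T(.045,-.085),.19),-5,0),((*T(.043,-.085),.145),-5,25),((*T(.008,-.005),.143),-5,46))
E
```

```text
[2.18, 21.63, 7.47] [6.9, 0.3, 0.2] rows>= 5.5
[4.5, 0.0, -0.2] [-0.0, -25.0, 0.0] rows>= 3.5
[-1.29, 8.01, -3.23] [-0.0, -21.0, -0.0] rows>= 2.9
```

>>> step_arm --moves '[[[0.5, 3, 1], [1, 0, 0], 0], [[1, 6, 2], [2, 0, 0], 0], [[1.5, 9, 3], [3, 0, 0], 0], [[2.2, 12, 4], [4, 0, 0], 0], [[2.2, 15, 5.2], [5, 0, 0], 0], [[2.2, 18, 6.2], [6, 0, 0], 0], [[2.2, 20.4, 7], [7, 0, 0], 0], [[2.2, 21.6, 7.5], [7, 0, 0], 0], [[2.2, 21.6, 7.5], [7, 0, 0], 0], [[2.2, 21.6, 7.5], [7, 0, 0], 0]]'

```text
t: 6.95
tool_pos: [0.5275, -0.0801, 0.1899]
tool_rot: [0.066, 1.564, -0.072]
contact_force: [0.9, -0.9, -2.8]
opening: 0.013
```

>>> step_arm --moves '[[[0.5, 0, 0], [0, -3, 0], 0], [[1, 0, 0], [0, -6, 0], 0], [[1.8, 0, 0], [0, -9, 0], 0], [[2.6, 0, 0], [0, -12, 0], 0], [[3.4, 0, 0], [0, -15, 0], 0], [[4, 0, 0], [0, -18, 0], 0], [[4.5, 0, -0.2], [0, -21, 0], 0], [[4.5, 0, -0.2], [0, -23, 0], 0], [[4.5, 0, -0.2], [0, -25, 0], 0], [[4.5, 0, -0.2], [0, -25, 0], 0]]'

```text
t: 7.78
tool_pos: [0.5238, -0.0813, 0.1436]
tool_rot: [0.047, 1.131, -0.083]
contact_force: [-0.7, 0.0, -2.7]
opening: 0.013
```

```bash
python3 - <<'E'
from h import *
p,M=now();print(p,np.degrees(np.arctan2(M[0,0],-M[2,0])))
tr=np.array([.4902,.0089,-.0904])
def T(x,y): c,s=np.cos(tr[2]),np.sin(tr[2]); return tr[0]+c*x-s*y,tr[1]+s*x+c*y
plan(((*T(.008,-.005),.143),-5,46))
t=cam("top");s=cam("side")
a=cv2.resize(t["pixels"][185:265,220:390],None,fx=4,fy=4,interpolation=cv2.INTER_CUBIC)
b=cv2.resize(s["pixels"][150:300,200:370],None,fx=1.8,fy=1.8,interpolation=cv2.INTER_CUBIC)
c=np.zeros((320+270,680,3),np.uint8);c[:320]=a;c[320:,:b.shape[1]]=b[:270]
cv2.imwrite("pics/c.png",c)
E
```

```text
[ 0.52378086 -0.08130863  0.14358142] 25.084269201753333
[-1.41, 8.18, -3.05] [0.0, -20.8, 0.3] rows>= 2.9
```

View pics/c.png

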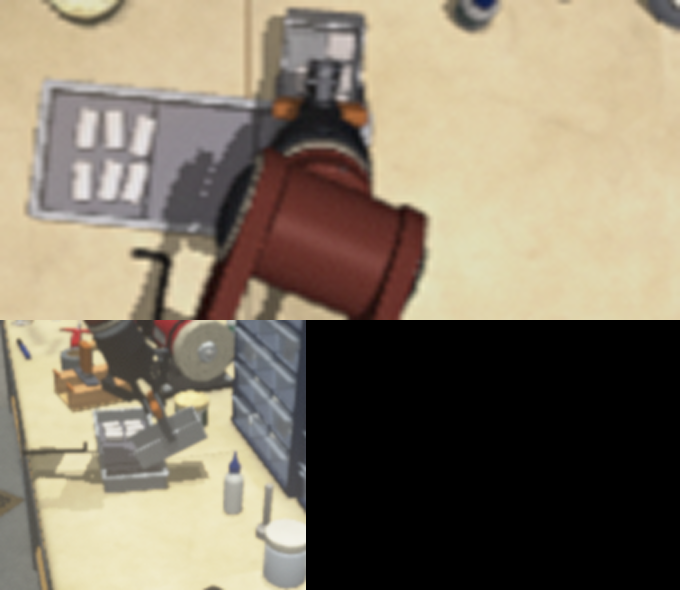

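The scoop hangs over the −y third at 25° and the tiles are still inside. I'll tip it slowly while travelling along the tray.

>>> step_arm --moves '[[[-0.1, 0.3, -0.3], [0, -3, 0], 0], [[-0.2, 0.7, -0.7], [0, -6, 0], 0], [[-0.4, 1.2, -1], [0, -8, 0], 0], [[-0.6, 2, -1.4], [0, -10, 0], 0], [[-0.8, 3, -1.8], [0, -12, 0], 0], [[-0.9, 4, -2.1], [0, -14, 0], 0], [[-1.0, 5, -2.4], [0, -16, 0], 0], [[-1.2, 6, -2.6], [0, -18, 0], 0], [[-1.3, 7, -2.9], [0, -20, 0], 0], [[-1.4, 8, -3], [0, -21, 0], 0]]'

```text
t: 8.72
tool_pos: [0.4988, 0.0014, 0.1442]
tool_rot: [0.03, 0.764, -0.088]
contact_force: [0.0, 0.2, -2.3]
opening: 0.0133
```

```bash
python3 - <<'E'
from h import *
p,M=now();print(p,np.degrees(np.arctan2(M[0,0],-M[2,0])))
t=cam("top");s=cam("side")
for c in("top","side"):print(c,[(round(d["conf"],2),np.round(d["at"]).tolist()) for d in finder.find_in(c,"tile_0")])
a=cv2.resize(t["pixels"][185:265,220:390],None,fx=4,fy=4,interpolation=cv2.INTER_CUBIC)
b=cv2.resize(s["pixels"][190:260,230:330],None,fx=3.8,fy=3.8,interpolation=cv2.INTER_CUBIC)
c=np.zeros((320+266,680,3),np.uint8);c[:320]=a;c[320:,:b.shape[1]]=b
cv2.imwrite("pics/d.png",c)
E
```

```text
[0.49883845 0.00141724 0.14417061] 46.101223744680205
top []
side []
```

View pics/d.png

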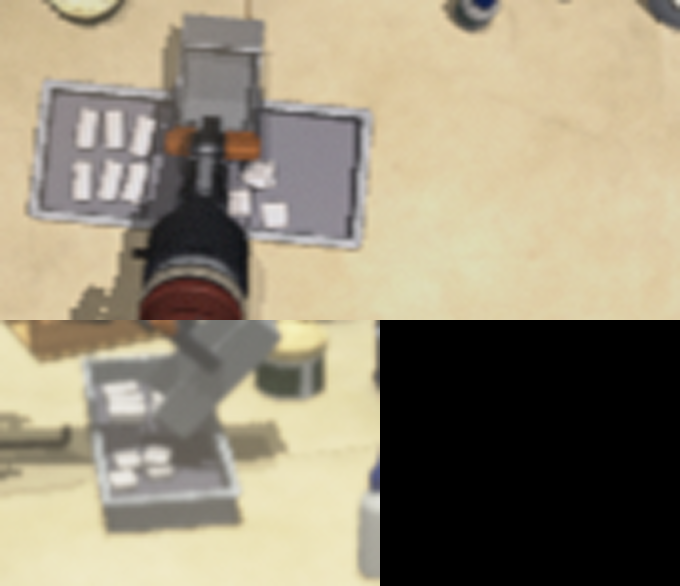

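Tiles lie in the −y half around crop (240–275, 170–215). The floor of the scoop that shows looks bare and the weight has dropped to about 2.4 N. I'll give it a shake to be sure, then lift it clear.

>>> step_arm --moves '[[[-1, 0, 0], [0, -3, 0], 0], [[-0.2, 0, 0], [0, -6, 0], 0], [[-1.2, 0, 0], [0, -6, 0], 0], [[-0.4, 0, 0], [0, -6, 0], 0], [[-1.4, 0, 0], [0, -6, 0], 0], [[-0.6, 0, 0], [0, -6, 0], 0], [[-1.4, 0, 0], [0, -6, 0], 0], [[-3, 0, 1], [0, -6, 0], 0], [[-5, 0, 3], [0, -3, 0], 0], [[-7, 0, 5], [0, 0, 0], 0]]'

```text
t: 9.75
tool_pos: [0.4824, 0.0022, 0.2282]
tool_rot: [0.03, 0.77, -0.088]
contact_force: [1.7, -0.2, -2.1]
opening: 0.0128
```

```bash
python3 - <<'E'
from h import *
print(now()[0])
plan(((.47,-.1,.22),0,20),((.46,-.27,.22),2,0),((.46,-.27,.095),2,0))
E
```

```text
[0.4824019  0.00224408 0.22818316]
[0.39, -10.29, -0.84] [-4.2, 25.8, 3.1] rows>= 3.7
[-0.34, -17.0, -0.94] [-2.0, 20.0, 0.3] rows>= 4.1
[12.5, 0.0, 0.0] [0.0, 0.0, 0.0] rows>= 3.0
```

>>> step_arm --moves '[[[0.4, -2.5, -0.2], [-1, 6, 0.8], 0], [[0.4, -5, -0.4], [-2, 13, 1.5], 0], [[0.4, -7.5, -0.6], [-3, 19, 2.2], 0], [[0.4, -10.3, -0.8], [-4, 26, 3], 0], [[0.4, -10.3, -0.8], [-4, 26, 3], 0], [[0.4, -10.3, -0.8], [-4, 26, 3], 0], [[0.4, -10.3, -0.8], [-4, 26, 3], 0], [[0.4, -10.3, -0.8], [-4, 26, 3], 0], [[0.4, -10.3, -0.8], [-4, 26, 3], 0], [[0.4, -10.3, -0.8], [-4, 26, 3], 0]]'

```text
t: 10.58
tool_pos: [0.47, -0.0993, 0.2203]
tool_rot: [0.002, 1.223, -0.003]
contact_force: [0.3, -0.5, -2.0]
opening: 0.013
```

>>> step_arm --moves '[[[-0.1, -3.5, -0.2], [-0.5, 5, 0], 0], [[-0.2, -7, -0.4], [-1, 10, 0], 0], [[-0.3, -10.5, -0.6], [-2, 15, 0], 0], [[-0.3, -14, -0.9], [-2, 20, 0], 0], [[-0.3, -14, -0.9], [-2, 20, 0], 0], [[-0.3, -14, -0.9], [-2, 20, 0], 0], [[-0.3, -14, -0.9], [-2, 20, 0], 0], [[-0.3, -14, -0.9], [-2, 20, 0], 0], [[-0.3, -14, -0.9], [-2, 20, 0], 0], [[-0.3, -14, -0.9], [-2, 20, 0], 0]]'

```text
t: 11.42
tool_pos: [0.46, -0.2383, 0.2206]
tool_rot: [-0.03, 1.571, 0.02]
contact_force: [-0.8, 0.1, -2.3]
opening: 0.0131
```

```bash
python3 - <<'E'
from h import *
print(now()[0])
plan(((.46,-.245,.089),2,0))
t=cam("top");s=cam("side")
for c in("top","side"):
  for n in("tile_0","brick_0"):print(c,n,[(round(d["conf"],2),np.round(d["at"]).tolist()) for d in finder.find_in(c,n)])
a=cv2.resize(t["pixels"][185:265,220:390],None,fx=4.5,fy=4.5,interpolation=cv2.INTER_CUBIC)
b=cv2.resize(s["pixels"][195:255,230:330],None,fx=3.8,fy=3.8,interpolation=cv2.INTER_CUBIC)
c=np.zeros((360+228,765,3),np.uint8);c[:360]=a;c[360:,:b.shape[1]]=b
cv2.imwrite("pics/e.png",c)
E
```

```text
[ 0.45999816 -0.23828049  0.22064285]
[13.17, -0.59, -0.02] [-0.2, -0.0, 0.4] rows>= 3.2
top tile_0 [(0.63, [284.0, 225.0]), (0.43, [288.0, 239.0])]
top brick_0 [(0.58, [254.0, 219.0]), (0.57, [248.0, 230.0]), (0.57, [239.0, 216.0]), (0.53, [252.0, 227.0]), (0.49, [250.0, 215.0])]
side tile_0 []
side brick_0 []
```

View pics/e.png

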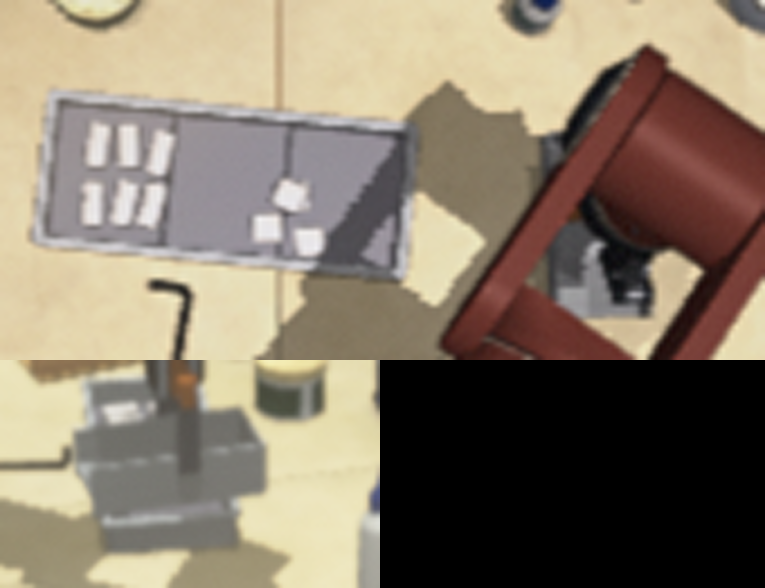

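Three tile blobs lie around crop (265,228), (308,240) and (290,193); the last may be two stacked tiles. Nothing white shows in the scoop. I'll set it down.

>>> step_arm --moves '[[[4, 0, 0], [0, 0, 0], 0], [[8, 0, 0], [0, 0, 0], 0], [[11, 0, 0], [0, 0, 0], 0], [[12.4, 0, 0], [0, 0, 0], 0], [[12.8, 0, 0], [0, 0, 0], 0], [[13.1, 0, 0], [0, 0, 0], 0], [[13.2, 0, 0], [0, 0, 0], 0], [[13.2, 0, 0], [0, 0, 0], 0], [[13.2, 0, 0], [0, 0, 0], 0], [[13.2, 0, 0], [0, 0, 0], 0]]'

```text
t: 12.55
tool_pos: [0.4607, -0.2404, 0.0891]
tool_rot: [-0.03, 1.57, 0.019]
contact_force: [0.8, 0.5, 0.5]
opening: 0.0134
```

>>> step_arm --moves '[[[0, 0, 0], [0, 0, 0], 0.3], [[0, 0, 0], [0, 0, 0], 0.6], [[0, 0, 0], [0, 0, 0], 0.9], [[0, 0, 0], [0, 0, 0], 0.9], [[0, 0, 0], [0, 0, 0], 0.9], [[0, 0, 0], [0, 0, 0], 0.9], [[-3, 0, 0], [0, 0, 0], 0.9], [[-6, 0, 0], [0, 0, 0], 0.9], [[-10, 0, 0], [0, 0, 0], 0.9], [[-13, 0, 0], [0, 0, 0], 0.9]]'

```text
t: 13.38
tool_pos: [0.4608, -0.2396, 0.2218]
tool_rot: [-0.031, 1.569, 0.018]
contact_force: [0.1, -0.8, 0.1]
opening: 0.0768
```

```bash
python3 - <<'E'
from h import *
# rake: grasp x/y
plan(((.42,0.02,.25),5),((.459,.286,.22),6.6))
E
```

```text
[-3.04, 26.05, -3.27] [-3.2, 0.1, 0.5] rows>= 6.3
[3.0, 26.16, 6.2] [-1.6, 0.0, 0.0] rows>= 6.5
```

>>> step_arm --moves '[[[-1, 4, -1], [0, 0, 0], 0.9], [[-2, 8, -2], [0, 0, 0], 0.9], [[-3, 12, -3], [0, 0, 0], 0.9], [[-3, 16, -4], [0, 0, 0], 0.9], [[-3, 20, -4], [0, 0, 0], 0.9], [[-3, 24, -4], [0, 0, 0], 0.9], [[-3, 26, -4], [-3, 0, 0], 0.9], [[-3, 26, -4], [-3, 0, 0], 0.9], [[-3, 26, -4], [-3, 0, 0], 0.9], [[-3, 26, -4], [-3, 0, 0], 0.9]]'

```text
t: 14.22
tool_pos: [0.4127, 0.019, 0.2496]
tool_rot: [-0.072, 1.568, 0.058]
contact_force: [-0.8, 0.1, 0.1]
opening: 0.0767
```

```bash
python3 - <<'E'
from h import *
t=cam("top")
a=cv2.resize(t["pixels"][200:265,155:215],None,fx=8,fy=8,interpolation=cv2.INTER_CUBIC)
b=cv2.resize(t["pixels"][205:270,320:380],None,fx=4,fy=4,interpolation=cv2.INTER_CUBIC)
c=np.zeros((520,730,3),np.uint8);c[:520,:480]=a;c[:260,485:725]=b
cv2.imwrite("pics/f.png",c)
E
```

```text
(no output)
```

View pics/f.png

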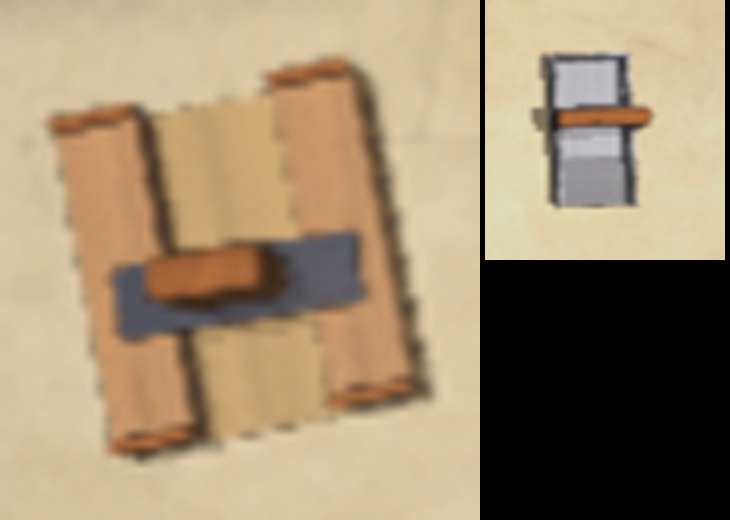

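```bash
python3 - <<'E'
from h import *
t=cam("top")
P=lambda l:np.array(l)/8+[155,200]
print(fit(t,[(.015,.05,.054),(.015,-.05,.054),(-.015,-.05,.054),(-.015,.05,.054)],P([(113,270),(360,233),(366,298),(120,338)])))
print(fit(t,[(.009,.022,.128),(.009,-.022,.128),(-.009,-.022,.128),(-.009,.022,.128)],P([(146,262),(264,243),(268,286),(150,304)])))
print(fit(t,[(.07,.062,.057),(.07,-.062,.057),(-.07,-.062,.057),(-.07,.062,.057)],P([(52,115),(350,60),(420,385),(112,440)])))
plan(((.459,.286,.22),9),((.459,.286,.105),9))
E
```

```text
(array([0.45828024, 0.28538246, 0.14939813]), np.float64(0.4677623567657132))
(array([0.45751183, 0.28419307, 0.14883029]), np.float64(0.38045665558047387))
(array([0.47260652, 0.28764573, 0.20043516]), np.float64(0.9869521929176992))
[2.74, 26.32, 6.78] [-4.3, 0.1, 0.5] rows>= 6.6
[11.5, 0.0, 0.0] [0.0, 0.0, 0.0] rows>= 2.8
```

>>> step_arm --moves '[[[0.5, 3.9, 1], [-1, 0, 0], 1], [[1, 8, 2], [-2, 0, 0], 1], [[1.5, 12, 3], [-2, 0, 0], 1], [[2, 16, 4], [-3, 0, 0], 1], [[2.5, 20, 5], [-3, 0, 0], 1], [[2.7, 24, 6], [-4, 0, 0], 1], [[2.7, 26.2, 6.7], [-4, 0, 0], 1], [[2.7, 26.2, 6.7], [-4, 0, 0], 1], [[2.7, 26.2, 6.7], [-4, 0, 0], 1], [[2.7, 26.2, 6.7], [-4, 0, 0], 1]]'

```text
t: 15.15
tool_pos: [0.4587, 0.2836, 0.2201]
tool_rot: [-0.125, 1.567, 0.11]
contact_force: [0.6, 0.2, 0.4]
opening: 0.0857
```

```bash
python3 - <<'E'
from h import *
print(now()[0]);plan(((.458,.2848,.10),8.5))
E
```

```text
[0.45871433 0.2835501  0.22006027]
[12.0, 0.25, -0.05] [0.1, -0.0, 0.5] rows>= 2.9
```

>>> step_arm --grip_force 70 --moves '[[[4, 0.1, 0], [0, 0, 0], 1], [[8, 0.1, 0], [0, 0, 0], 1], [[11, 0.1, -0.1], [0, 0, 0], 1], [[12, 0.1, -0.1], [0, 0, 0.4], 1], [[12, 0.1, -0.1], [0, 0, 0.4], 1], [[12, 0.1, -0.1], [0, 0, 0.4], 0], [[12, 0.1, -0.1], [0, 0, 0.4], 0], [[12, 0.1, -0.1], [0, 0, 0.4], 0], [[12, 0.1, -0.1], [0, 0, 0.4], 0], [[12, 0.1, -0.1], [0, 0, 0.4], 0]]'

```text
t: 15.98
tool_pos: [0.4587, 0.2837, 0.1017]
tool_rot: [-0.119, 1.565, 0.116]
contact_force: [-0.1, 0.6, -0.2]
opening: 0.0254
```

>>> step_arm --moves '[[[0, 0, 0], [0, 0, 0], 0], [[0, 0, 0], [0, 0, 0], 0], [[0, 0, 0], [0, 0, 0], 0], [[0, 0, 0], [0, 0, 0], 0], [[0, 0, 0], [0, 0, 0], 0], [[-1, 0, 0], [0, 0, 0], 0], [[-3, 0, 0], [0, 0, 0], 0], [[-6, 0, 0], [0, 0, 0], 0], [[-9, 0, 0], [0, 0, 0], 0], [[-12, 0, 0], [0, 0, 0], 0]]'

```text
t: 16.82
tool_pos: [0.4579, 0.2837, 0.2232]
tool_rot: [-0.119, 1.565, 0.116]
contact_force: [-0.2, 0.5, -1.7]
opening: 0.017
```

```bash
python3 - <<'E'
from h import *
print(now()[0], ctrl.get_obs()["opening"])
t=cam("top")
a=cv2.resize(t["pixels"][200:258,222:318],None,fx=8,fy=8,interpolation=cv2.INTER_CUBIC)
cv2.imwrite("pics/g.png",a)
for n in("tile_0","brick_0"):print(n,[(round(d["conf"],2),np.round((np.array(d["at"])-[222,200])*8).tolist()) for d in finder.find_in("top",n)])
E
```

```text
[0.45793217 0.2836887  0.22324037] 0.016952590946289734
tile_0 [(0.52, [450.0, 251.0]), (0.41, [518.0, 322.0]), (0.37, [486.0, 220.0]), (0.37, [139.0, -166.0])]
brick_0 [(0.61, [134.0, 260.0]), (0.59, [146.0, 139.0]), (0.55, [-207.0, 233.0]), (0.4, [258.0, 152.0]), (0.4, [202.0, 130.0]), (0.24, [509.0, 305.0])]
```

View pics/g.png

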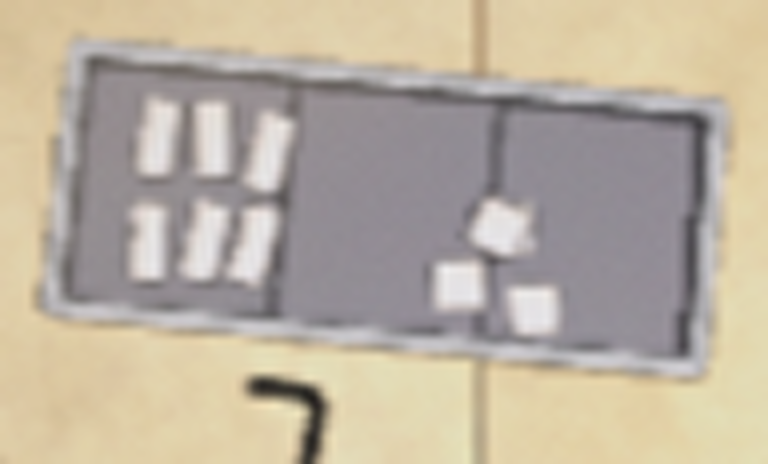

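```bash
cat >> h.py <<'E'
TR=np.array([.4902,.0089,-.0904])
def T(x,y):
    c,s=np.cos(TR[2]),np.sin(TR[2]); return TR[0]+c*x-s*y,TR[1]+s*x+c*y
def Ti(p):
    c,s=np.cos(TR[2]),np.sin(TR[2]); d=np.array(p)[...,:2]-TR[:2]
    return np.stack([c*d[...,0]+s*d[...,1],-s*d[...,0]+c*d[...,1]],-1)
E
python3 - <<'E'
import h
from h import *
np.set_printoptions(precision=4,suppress=True)
t=cam("top")
P=lambda l:np.array(l)/8+[222,200]
x,e=fit(t,[(.054,.134,.033),(.054,-.134,.033),(-.054,-.134,.033),(-.054,.134,.033)],P([(75,40),(727,103),(703,375),(42,315)]));print(x,e)
h.TR=x
f=lambda l,z:(h.Ti(px2w(t,P(l),z))*1000).round(0).tolist()
print("lines",f([(300,85),(272,310),(498,103),(480,330)],.005),"inner far corners floor", f([(92,66),(698,120)],.02))
print("bricks",f([(158,137),(211,140),(268,152),(148,242),(204,241),(254,244)],.019))
print("tiles",f([(460,285),(533,308)],.015),f([(500,228)],.025))
E
```

```text
[ 0.4904  0.0089 -0.0982] 1.0903501281844605
lines [[51.0, 42.0], [-45.0, 44.0], [51.0, -42.0], [-45.0, -43.0]] inner far corners floor [[49.0, 129.0], [50.0, -126.0]]
bricks [[22.0, 98.0], [22.0, 76.0], [20.0, 52.0], [-22.0, 98.0], [-20.0, 75.0], [-19.0, 54.0]]
tiles [[-28.0, -33.0], [-34.0, -64.0]] [[-3.0, -47.0]]
```

```bash
sed -i 's/^TR=.*/TR=np.array([.4904,.0089,-.0982])/' h.py; python3 - <<'E'
from h import *
t=lambda x,y,z:(*T(x/1000,y/1000),z)
plan((t(0,60,.24),48),(t(-3,-90,.18),84.4),(t(-3,-90,.112),84.4))
E
```

```text
[-1.67, -21.87, 0.5] [-39.4, 0.3, 0.2] rows>= 5.5
[6.0, -8.65, -12.26] [-36.4, 0.0, 0.0] rows>= 5.1
[6.8, 0.0, 0.0] [0.0, 0.0, 0.0] rows>= 1.6
```

>>> step_arm --moves '[[[-1, -3, 0], [-5, 0, 0], 0], [[-1.7, -7, 0], [-11, 0, 0], 0], [[-1.7, -11, 0], [-17, 0, 0], 0], [[-1.7, -15, 0.3], [-23, 0, 0], 0], [[-1.7, -19, 0.5], [-29, 0, 0], 0], [[-1.7, -21.9, 0.5], [-35, 0, 0], 0], [[-1.7, -21.9, 0.5], [-39, 0, 0], 0], [[-1.7, -21.9, 0.5], [-39, 0, 0], 0], [[-1.7, -21.9, 0.5], [-39, 0, 0], 0], [[-1.7, -21.9, 0.5], [-39, 0, 0], 0]]'

```text
t: 17.85
tool_pos: [0.4956, 0.0689, 0.2388]
tool_rot: [-0.649, 1.469, 0.647]
contact_force: [-0.8, -0.1, -1.7]
opening: 0.0173
```

>>> step_arm --moves '[[[0, -1.5, -2], [-6, 0, 0], 0], [[0, -3, -4], [-12, 0, 0], 0], [[1, -4.5, -6], [-18, 0, 0], 0], [[2, -6, -8], [-24, 0, 0], 0], [[3, -7.5, -10], [-30, 0, 0], 0], [[5, -8.6, -12.2], [-36, 0, 0], 0], [[6, -8.6, -12.2], [-36.4, 0, 0], 0], [[6, -8.6, -12.2], [-36.4, 0, 0], 0], [[6, -8.6, -12.2], [-36.4, 0, 0], 0], [[6, -8.6, -12.2], [-36.4, 0, 0], 0]]'

```text
t: 18.68
tool_pos: [0.4774, -0.0781, 0.1795]
tool_rot: [-1.133, 1.254, 1.129]
contact_force: [-0.1, -0.2, -1.7]
opening: 0.0172
```

```bash
python3 - <<'E'
from h import *
t=lambda x,y,z:(*T(x/1000,y/1000),z)
print(now()[0],Ti(now()[0]))
plan((t(-3,-92,.112),84.4),(t(-3,-28,.112),84.4))
E
```

```text
[ 0.47743701 -0.07809475  0.17954868] [-0.00437138 -0.08784655]
[6.76, -0.12, -0.42] [-0.4, 0.0, 0.2] rows>= 1.6
[0.0, -0.0, 6.4] [0.0, 0.0, 0.0] rows>= 1.5
```

>>> step_arm --moves '[[[1.5, -0.1, -0.4], [0, 0, 0], 0], [[3, -0.1, -0.4], [0, 0, 0], 0], [[4.5, -0.1, -0.4], [0, 0, 0], 0], [[6, -0.1, -0.4], [0, 0, 0], 0], [[6.5, -0.1, -0.4], [0, 0, 0], 0], [[6.8, -0.1, -0.4], [0, 0, 0], 0], [[6.8, -0.1, -0.4], [0, 0, 0], 0], [[6.8, -0.1, -0.4], [0, 0, 0], 0], [[6.8, -0.1, -0.4], [0, 0, 0], 0], [[6.8, -0.1, -0.4], [0, 0, 0], 0]]'

```text
t: 19.52
tool_pos: [0.479, -0.0823, 0.1127]
tool_rot: [-1.134, 1.253, 1.127]
contact_force: [0.8, 0.3, -1.0]
opening: 0.0172
```

>>> step_arm --moves '[[[0, 0, 0.8], [0, 0, 0], 0], [[0, 0, 1.6], [0, 0, 0], 0], [[0, 0, 2.4], [0, 0, 0], 0], [[0, 0, 3], [0, 0, 0], 0], [[0, 0, 3.6], [0, 0, 0], 0], [[0, 0, 4.2], [0, 0, 0], 0], [[0, 0, 4.8], [0, 0, 0], 0], [[0, 0, 5.4], [0, 0, 0], 0], [[0, 0, 6], [0, 0, 0], 0], [[0, 0, 6.4], [0, 0, 0], 0]]'

```text
t: 20.35
tool_pos: [0.4857, -0.018, 0.1127]
tool_rot: [-1.134, 1.253, 1.128]
contact_force: [0.3, -0.0, -2.4]
opening: 0.0176
```

>>> step_arm --moves '[[[0, 0, 0], [0, 0, 0], 0], [[-2, 0, 0], [0, 0, 0], 0], [[-6, 0, 0], [0, 0, 0], 0], [[-10, 0, 0], [0, 0, 0], 0], [[-14, 0, 3], [0, 0, 0], 0], [[-14, 0, 7], [0, 0, 0], 0], [[-14, 0, 11], [0, 0, 0], 0], [[-14, 0, 15], [0, 0, 0], 0], [[-14, 0, 18], [0, 0, 0], 0], [[-14, 0, 20], [0, 0, 0], 0]]'

```text
t: 21.18
tool_pos: [0.5057, 0.1839, 0.2528]
tool_rot: [-1.136, 1.251, 1.13]
contact_force: [-0.5, -0.6, -2.0]
opening: 0.0172
```

```bash
cat >> h.py <<'E'
def shot(fn):
    t=cam("top"); cv2.imwrite("pics/"+fn,cv2.resize(t["pixels"][200:258,222:318],None,fx=8,fy=8,interpolation=cv2.INTER_CUBIC)); return t
def f(t,l,z): return (Ti(px2w(t,np.array(l)/8+[222,200],z))*1000).round(0).tolist()
E
python3 - <<'E'
from h import *
print(now()[0],Ti(now()[0]))
t=shot("i.png")
E
```

```text
[0.50567218 0.1838717  0.25281423] [-0.00195601  0.17562605]
```

View pics/i.png

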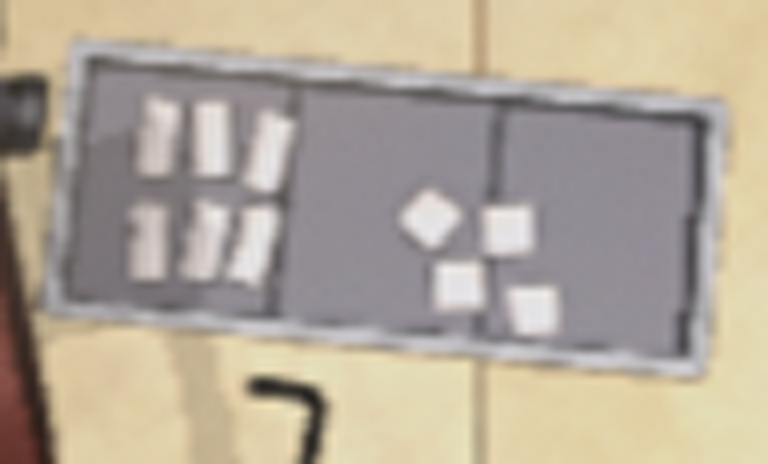

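The stack is apart: all four tiles lie flat, D at (430,218), C at (508,230), A at (460,285) and B at (533,308). The bricks have not moved. Next I'll push D toward +y with its rear corner cradled between two teeth.

```bash
python3 - <<'E'
from h import *
t=cam("top")
print("D,C,A,B",f(t,[(430,219),(508,230),(460,285),(533,308)],.015))
print("D corners r,l,t,b",f(t,[(463,218),(398,219),(431,187),(429,251)],.015),"C left edge",f(t,[(483,210),(483,250)],.015))
print(R.from_matrix(now()[1]).as_rotvec(), Ti(now()[0]))
E
```

```text
D,C,A,B [[-1.0, -18.0], [-3.0, -51.0], [-28.0, -33.0], [-34.0, -64.0]]
D corners r,l,t,b [[0.0, -32.0], [-3.0, -5.0], [12.0, -17.0], [-15.0, -19.0]] C left edge [[4.0, -40.0], [-12.0, -41.0]]
[-1.13683147  1.25100707  1.13135173] [-0.00192861  0.17534102]
```

```bash
python3 - <<'E'
from h import *
t=lambda x,y,z:(*T(x/1000,y/1000),z)
plan((t(7,-34,.15),84.4),(t(7,-34,.102),84.4))
E
```

```text
[10.24, -0.89, -20.94] [-0.2, 0.0, 0.3] rows>= 5.6
[4.8, 0.0, 0.0] [0.0, 0.0, 0.0] rows>= 1.2
```

>>> step_arm --moves '[[[0, -0.9, -4], [0, 0, 0.3], 0], [[2, -0.9, -8], [0, 0, 0.3], 0], [[4, -0.9, -12], [0, 0, 0.3], 0], [[6, -0.9, -16], [0, 0, 0.3], 0], [[8, -0.9, -20], [0, 0, 0.3], 0], [[10, -0.9, -20.9], [0, 0, 0.3], 0], [[10.2, -0.9, -20.9], [0, 0, 0.3], 0], [[10.2, -0.9, -20.9], [0, 0, 0.3], 0], [[10.2, -0.9, -20.9], [0, 0, 0.3], 0], [[10.2, -0.9, -20.9], [0, 0, 0.3], 0]]'

```text
t: 22.12
tool_pos: [0.4951, -0.025, 0.152]
tool_rot: [-1.136, 1.253, 1.134]
contact_force: [0.4, 0.4, -1.6]
opening: 0.0172
```

```bash
python3 - <<'E'
from h import *
t=lambda x,y,z:(*T(x/1000,y/1000),z)
print(Ti(now()[0])*1000,now()[0])
plan((t(7,-34,.102),84.4),(t(7,5,.102),84.4))
E
```

```text
[  8.02938751 -33.25192515] [ 0.49513061 -0.02497895  0.15203298]
[5.0, 0.12, -0.08] [-0.1, 0.0, 0.1] rows>= 1.2
[0.0, -0.0, 3.9] [0.0, 0.0, 0.0] rows>= 0.9
```

>>> step_arm --moves '[[[1, 0.1, -0.1], [0, 0, 0], 0], [[2, 0.1, -0.1], [0, 0, 0], 0], [[3, 0.1, -0.1], [0, 0, 0], 0], [[3.5, 0.1, -0.1], [0, 0, 0], 0], [[4, 0.1, -0.1], [0, 0, 0], 0], [[4.4, 0.1, -0.1], [0, 0, 0], 0], [[4.8, 0.1, -0.1], [0, 0, 0], 0], [[5, 0.1, -0.1], [0, 0, 0], 0], [[5, 0.1, -0.1], [0, 0, 0], 0], [[5, 0.1, -0.1], [0, 0, 0], 0]]'

```text
t: 22.95
tool_pos: [0.4945, -0.0259, 0.1023]
tool_rot: [-1.136, 1.252, 1.133]
contact_force: [-0.6, 0.3, -2.8]
opening: 0.0169
```

>>> step_arm --moves '[[[0, 0, 0.4], [0, 0, 0], 0], [[0, 0, 0.9], [0, 0, 0], 0], [[0, 0, 1.4], [0, 0, 0], 0], [[0, 0, 1.9], [0, 0, 0], 0], [[0, 0, 2.4], [0, 0, 0], 0], [[0, 0, 2.9], [0, 0, 0], 0], [[0, 0, 3.4], [0, 0, 0], 0], [[0, 0, 3.8], [0, 0, 0], 0], [[0, 0, 4.1], [0, 0, 0], 0], [[0, 0, 4.2], [0, 0, 0], 0]]'

```text
t: 23.78
tool_pos: [0.4987, 0.0164, 0.1023]
tool_rot: [-1.137, 1.252, 1.134]
contact_force: [0.1, -0.3, -1.4]
opening: 0.0175
```

```bash
python3 - <<'E'
from h import *
t=lambda x,y,z:(*T(x/1000,y/1000),z)
print(Ti(now()[0])*1000,now()[0])
plan((t(7,5,.18),84.4),(t(35,25,.17),-5.6),)
E
```

```text
[7.53295687 8.28680773] [0.49870912 0.01640834 0.10234592]
[-7.77, 0.03, -0.32] [-0.1, 0.0, 0.2] rows>= 1.9
[1.0, -2.8, 2.0] [90.0, 0.0, 0.0] rows>= 12.6
```

>>> step_arm --moves '[[[-3, 0, -0.3], [0, 0, 0], 0], [[-7, 0, -0.3], [0, 0, 0], 0], [[-7, -1, -0.3], [7, 0, 0], 0], [[-7, -1.5, -0.3], [14, 0, 0], 0], [[-7, -1.5, -0.3], [21, 0, 0], 0], [[-7, -1.5, -0.3], [28, 0, 0], 0], [[-7, -1.5, -0.3], [35, 0, 0], 0], [[-7, -1.5, -0.3], [42, 0, 0], 0], [[-7, -1.5, -0.3], [45, 0, 0], 0], [[-7, -1.5, -0.3], [45, 0, 0], 0]]'

```text
t: 24.62
tool_pos: [0.5131, 0.0118, 0.1723]
tool_rot: [-0.536, 1.501, 0.535]
contact_force: [0.4, 0.3, -1.4]
opening: 0.0175
```

>>> step_arm --moves '[[[0, 0, 0], [7, 0, 0], 0], [[0, 0, 0], [14, 0, 0], 0], [[0, 0, 0], [21, 0, 0], 0], [[0, 0, 0], [28, 0, 0], 0], [[0, 0, 0], [35, 0, 0], 0], [[0, 0, 0], [42, 0, 0], 0], [[0, 0, 0], [45, 0, 0], 0], [[0, 0, 0], [45, 0, 0], 0], [[0, 0, 0], [45, 0, 0], 0], [[0, 0, 0], [45, 0, 0], 0]]'

```text
t: 25.45
tool_pos: [0.513, 0.0118, 0.1722]
tool_rot: [0.078, 1.567, -0.077]
contact_force: [-0.0, -0.7, -1.1]
opening: 0.0171
```

```bash
python3 - <<'E'
from h import *
t=lambda x,y,z:(*T(x/1000,y/1000),z)
print(Ti(now()[0])*1000,now()[0],ctrl.get_obs()["q"])
plan((t(23,18,.17),-5.6),(t(23,18,.102),-5.6),(t(-6,18,.102),-5.6))
E
```

```text
[22.24133035  5.12726708] [0.51303687 0.01182198 0.17224928] [-1.22465857e-01 -1.60607233e-01  1.94735416e+00  8.03900710e-04
  1.35213559e+00 -2.40742022e-02]
[0.23, 1.29, 0.07] [-0.0, 0.2, -0.0] rows>= 0.3
[6.8, 0.0, 0.0] [0.0, 0.0, 0.0] rows>= 1.6
[0.0, 0.0, -2.9] [0.0, 0.0, 0.0] rows>= 0.7
```

>>> step_arm --moves '[[[0.2, 1.3, 0.1], [0, 0, 0], 0], [[1, 1.3, 0.1], [0, 0, 0], 0], [[3, 1.3, 0.1], [0, 0, 0], 0], [[4.5, 1.3, 0.1], [0, 0, 0], 0], [[5.5, 1.3, 0.1], [0, 0, 0], 0], [[6.3, 1.3, 0.1], [0, 0, 0], 0], [[7, 1.3, 0.1], [0, 0, 0], 0], [[7, 1.3, 0.1], [0, 0, 0], 0], [[7, 1.3, 0.1], [0, 0, 0], 0], [[7, 1.3, 0.1], [0, 0, 0], 0]]'

```text
t: 26.28
tool_pos: [0.5161, 0.0246, 0.1031]
tool_rot: [0.078, 1.565, -0.077]
contact_force: [0.6, 0.1, -1.7]
opening: 0.0173
```

>>> step_arm --moves '[[[0, 0, -0.4], [0, 0, 0], 0], [[0, 0, -0.8], [0, 0, 0], 0], [[0, 0, -1.2], [0, 0, 0], 0], [[0, 0, -1.6], [0, 0, 0], 0], [[0, 0, -2], [0, 0, 0], 0], [[0, 0, -2.4], [0, 0, 0], 0], [[0, 0, -2.7], [0, 0, 0], 0], [[0, 0, -2.9], [0, 0, 0], 0], [[0, 0, -2.9], [0, 0, 0], 0], [[0, 0, -2.9], [0, 0, 0], 0]]'

```text
t: 27.12
tool_pos: [0.4873, 0.0274, 0.103]
tool_rot: [0.078, 1.565, -0.077]
contact_force: [0.4, 0.3, -1.3]
opening: 0.0173
```

>>> step_arm --moves '[[[-2, 0, 0.3], [0, 0, 0], 0], [[-6, 0, 0.3], [-7, 0, 0], 0], [[-8, 0, 0.3], [-14, 0, 0], 0], [[-8, 3, 0.3], [-21, 0, 0], 0], [[-8, 7, 0.3], [-28, 0, 0], 0], [[-8, 11, 0.3], [-35, 0, 0], 0], [[-8, 14, 0.3], [-42, 0, 0], 0], [[-8, 16, 0.3], [-49, 0, 0], 0], [[-8, 17, 0.3], [-54, 0, 0], 0], [[-8, 17, 0.3], [-56, 0, 0], 0]]'

```text
t: 27.95
tool_pos: [0.5067, 0.1986, 0.1831]
tool_rot: [-0.692, 1.454, 0.69]
contact_force: [-0.3, -0.3, -1.9]
opening: 0.0174
```

```bash
python3 - <<'E'
from h import *
t=lambda x,y,z:(*T(x/1000,y/1000),z)
print(Ti(now()[0])*1000,now()[0])
shot("j.png")
plan((t(25,118,.17),84.4),(t(25,118,.102),84.4))
E
```

```text
[ -2.39037066 190.37524824] [0.50668596 0.19859243 0.18310131]
[1.31, -6.23, -4.43] [-33.7, 0.1, 0.2] rows>= 4.7
[6.8, 0.0, 0.0] [0.0, 0.0, 0.0] rows>= 1.6
```

View pics/j.png

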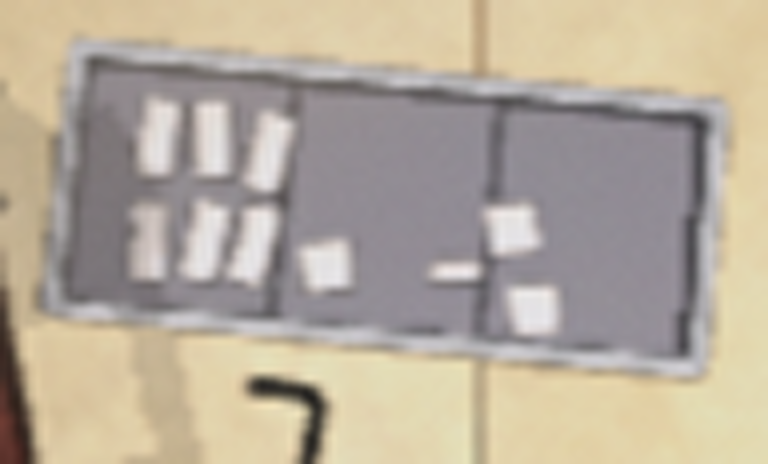

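D sits clear of the bricks at (327,265), but A at (455,270) now stands on its edge. I'll topple it toward the near wall with the raised teeth.

```bash
python3 - <<'E'
from h import *
t=lambda x,y,z:(*T(x/1000,y/1000),z)
print(f(cam("top"),[(430,271),(481,271),(455,262),(455,280)],.027), f(cam("top"),[(327,265),(513,230)],.015))
plan((t(2,40,.17),20),(t(2,-31,.15),-5.6),(t(2,-31,.112),-5.6),(t(-22,-31,.112),-5.6))
E
```

```text
[[-24.0, -20.0], [-22.0, -41.0], [-19.0, -30.0], [-27.0, -31.0]] [[-25.0, 23.0], [-3.0, -53.0]]
[1.29, -8.65, -12.05] [30.3, 0.2, 0.1] rows>= 4.2
[2.0, -6.4, -3.07] [25.6, 0.0, 0.0] rows>= 3.6
[3.8, 0.0, 0.0] [0.0, 0.0, 0.0] rows>= 0.9
[0.0, 0.0, -2.4] [0.0, 0.0, 0.0] rows>= 0.6
```

>>> step_arm --moves '[[[0, -2, -3], [6, 0, 0], 0], [[0, -4, -6], [12, 0, 0], 0], [[0, -6, -9], [18, 0, 0], 0], [[0, -8, -12], [24, 0, 0], 0], [[0, -8.6, -12], [30, 0, 0], 0], [[0, -8.6, -12], [30, 0, 0], 0], [[0, -8.6, -12], [30, 0, 0], 0], [[0, -8.6, -12], [30, 0, 0], 0], [[0, -8.6, -12], [30, 0, 0], 0], [[0, -8.6, -12], [30, 0, 0], 0]]'

```text
t: 28.93
tool_pos: [0.4961, 0.0501, 0.1829]
tool_rot: [-0.28, 1.549, 0.28]
contact_force: [-0.3, 0.0, -1.9]
opening: 0.0174
```

```bash
python3 - <<'E'
from h import *
t=lambda x,y,z:(*T(x/1000,y/1000),z)
print(Ti(now()[0])*1000,now()[0])
plan((t(-40,-26,.165),-5.6),(t(-40,-26,.113),-5.6),(t(-19,-26,.112),-5.6))
E
```

```text
[ 1.66272202 41.52494898] [0.49612591 0.05006188 0.18285848]
[1.77, -4.23, -6.72] [26.1, 0.2, 0.0] rows>= 3.6
[5.2, 0.0, 0.0] [0.0, 0.0, 0.0] rows>= 1.2
[0.1, -0.0, 2.1] [0.0, 0.0, 0.0] rows>= 0.5
```

>>> step_arm --moves '[[[0, -1, -1.7], [6, 0, 0], 0], [[0, -2, -3.4], [12, 0, 0], 0], [[0, -3, -5], [18, 0, 0], 0], [[0, -4.2, -6.7], [24, 0, 0], 0], [[0, -4.2, -6.7], [26, 0, 0], 0], [[0, -4.2, -6.7], [26, 0, 0], 0], [[0.5, -4.2, -6.7], [26, 0, 0], 0], [[1, -4.2, -6.7], [26, 0, 0], 0], [[1, -4.2, -6.7], [26, 0, 0], 0], [[1, -4.2, -6.7], [26, 0, 0], 0]]'

```text
t: 29.77
tool_pos: [0.4478, -0.0121, 0.1718]
tool_rot: [0.075, 1.567, -0.074]
contact_force: [-0.8, 0.5, -1.5]
opening: 0.0173
```

```bash
python3 - <<'E'
from h import *
t=lambda x,y,z:(*T(x/1000,y/1000),z)
print(Ti(now()[0])*1000,now()[0])
plan((t(-40,-26,.113),-5.6),(t(-19,-26,.112),-5.6))
E
```

```text
[-40.36569923 -25.12640154] [ 0.44776532 -0.0121478   0.17177408]
[5.88, -0.09, 0.02] [0.1, 0.1, -0.0] rows>= 1.4
[0.1, -0.0, 2.1] [0.0, 0.0, 0.0] rows>= 0.5
```

>>> step_arm --moves '[[[1, -0.1, 0], [0, 0, 0], 0], [[2, -0.1, 0], [0, 0, 0], 0], [[3, -0.1, 0], [0, 0, 0], 0], [[4, -0.1, 0], [0, 0, 0], 0], [[5, -0.1, 0], [0, 0, 0], 0], [[5.6, -0.1, 0], [0, 0, 0], 0], [[5.9, -0.1, 0], [0, 0, 0], 0], [[5.9, -0.1, 0], [0, 0, 0], 0], [[5.9, -0.1, 0], [0, 0, 0], 0], [[5.9, -0.1, 0], [0, 0, 0], 0]]'

```text
t: 30.6
tool_pos: [0.4483, -0.0132, 0.1134]
tool_rot: [0.075, 1.566, -0.074]
contact_force: [-0.6, 0.1, -2.6]
opening: 0.0173
```

>>> step_arm --moves '[[[0, 0, 0.3], [0, 0, 0], 0], [[0, 0, 0.6], [0, 0, 0], 0], [[0, 0, 0.9], [0, 0, 0], 0], [[0, 0, 1.2], [0, 0, 0], 0], [[0, 0, 1.5], [0, 0, 0], 0], [[0, 0, 1.8], [0, 0, 0], 0], [[0, 0, 2.1], [0, 0, 0], 0], [[0, 0, 2.1], [0, 0, 0], 0], [[0, 0, 2.1], [0, 0, 0], 0], [[0, 0, 2.1], [0, 0, 0], 0]]'

```text
t: 31.43
tool_pos: [0.4691, -0.0152, 0.1134]
tool_rot: [0.075, 1.566, -0.074]
contact_force: [-0.5, -0.4, -2.4]
opening: 0.0173
```

>>> step_arm --moves '[[[-3, 0, 0], [0, 0, 0], 0], [[-7, 0, 0], [-7, 0, 0], 0], [[-8, 3, 0.5], [-14, 0, 0], 0], [[-8, 7, 1], [-21, 0, 0], 0], [[-8, 11, 2], [-28, 0, 0], 0], [[-8, 15, 3], [-35, 0, 0], 0], [[-8, 18, 4], [-42, 0, 0], 0], [[-8, 19, 4], [-49, 0, 0], 0], [[-8, 20, 4], [-56, 0, 0], 0], [[-8, 20, 4], [-60, 0, 0], 0]]'

```text
t: 32.27
tool_pos: [0.5275, 0.1821, 0.1933]
tool_rot: [-0.748, 1.435, 0.748]
contact_force: [0.4, -0.3, -0.9]
opening: 0.0171
```

```bash
python3 - <<'E'
from h import *
t=lambda x,y,z:(*T(x/1000,y/1000),z)
print(Ti(now()[0])*1000,now()[0])
shot("k.png")
plan((t(25,118,.17),84.4),(t(25,118,.102),84.4))
E
```

```text
[ 19.97536797 175.96206458] [0.52753085 0.18205589 0.19334951]
[2.33, -3.23, -4.73] [-29.4, 0.1, 0.1] rows>= 4.1
[6.8, 0.0, 0.0] [0.0, 0.0, 0.0] rows>= 1.6
```

View pics/k.png

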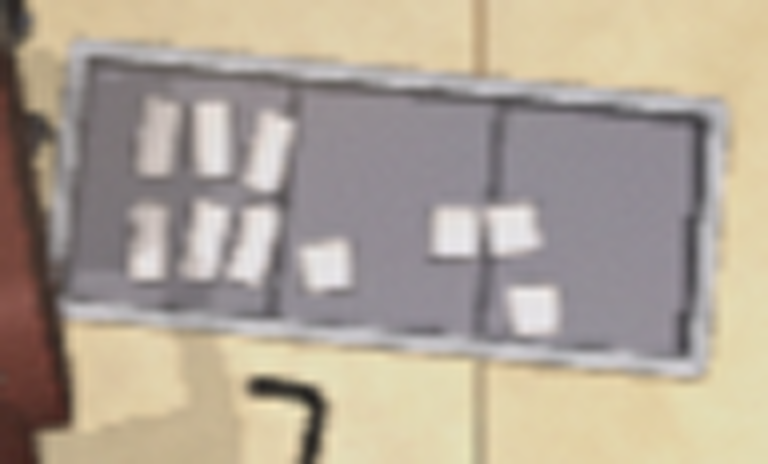

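A lies flat again at (455,232). Before the brick push I'll nudge A and C about 8 mm toward the near side, to clear the far lane.

>>> step_arm --moves '[[[0, -3, -3], [7, 0, 0], 0], [[0, -6, -6], [14, 0, 0], 0], [[0, -9, -9], [21, 0, 0], 0], [[0, -11, -12], [28, 0, 0], 0], [[0, -13, -15], [35, 0, 0], 0], [[0, -15, -17], [42, 0, 0], 0], [[0, -15, -17], [49, 0, 0], 0], [[0, -15, -17], [56, 0, 0], 0], [[0, -15, -17], [60, 0, 0], 0], [[0, -15, -17], [60.4, 0, 0], 0]]'

```text
t: 33.15
tool_pos: [0.5508, -0.0449, 0.1909]
tool_rot: [0.078, 1.571, -0.077]
contact_force: [-0.7, -0.3, -1.4]
opening: 0.0173
```

```bash
python3 - <<'E'
from h import *
t=lambda x,y,z:(*T(x/1000,y/1000),z)
print(Ti(now()[0])*1000,now()[0],f(cam("top"),[(455,232),(513,230),(455,205),(515,203)],.015))
plan((t(22,-42,.15),-5.6),(t(22,-42,.102),-5.6),(t(3,-42,.102),-5.6))
E
```

```text
[ 65.34535948 -47.61850126] [ 0.55076192 -0.04489569  0.19086813] [[-6.0, -29.0], [-3.0, -53.0], [5.0, -28.0], [9.0, -53.0]]
[4.1, 0.55, -4.33] [0.1, -0.1, -0.0] rows>= 1.4
[4.8, 0.0, 0.0] [0.0, 0.0, 0.0] rows>= 1.2
[0.0, 0.0, -1.9] [0.0, 0.0, 0.0] rows>= 0.5
```

>>> step_arm --moves '[[[1, 0.5, -2], [0, 0, 0], 0], [[2, 0.5, -4.3], [0, 0, 0], 0], [[4, 0.5, -4.3], [0, 0, 0], 0], [[5, 0.5, -4.3], [0, 0, 0], 0], [[6, 0.5, -4.3], [0, 0, 0], 0], [[7, 0.5, -4.3], [0, 0, 0], 0], [[8, 0.5, -4.3], [0, 0, 0], 0], [[8.6, 0.5, -4.3], [0, 0, 0], 0], [[8.9, 0.5, -4.3], [0, 0, 0], 0], [[8.9, 0.5, -4.3], [0, 0, 0], 0]]'

```text
t: 34.03
tool_pos: [0.5081, -0.0355, 0.1012]
tool_rot: [0.076, 1.573, -0.075]
contact_force: [0.4, -0.5, -1.7]
opening: 0.0174
```

>>> step_arm --moves '[[[0, 0, -0.4], [0, 0, 0], 0], [[0, 0, -0.8], [0, 0, 0], 0], [[0, 0, -1.1], [0, 0, 0], 0], [[0, 0, -1.4], [0, 0, 0], 0], [[0, 0, -1.6], [0, 0, 0], 0], [[0, 0, -1.8], [0, 0, 0], 0], [[0, 0, -2], [0, 0, 0], 0], [[0, 0, -2], [0, 0, 0], 0], [[0, 0, -1.5], [0, 0, 0], 0], [[0, 0, -1], [0, 0, 0], 0]]'

```text
t: 34.87
tool_pos: [0.4985, -0.0345, 0.1012]
tool_rot: [0.076, 1.573, -0.075]
contact_force: [0.9, -0.2, -2.0]
opening: 0.0174
```

>>> step_arm --moves '[[[-2, 0, 0.3], [0, 0, 0], 0], [[-5, 0, 0.3], [-7, 0, 0], 0], [[-8, 3, 0.3], [-14, 0, 0], 0], [[-8, 7, 0.5], [-21, 0, 0], 0], [[-8, 11, 1], [-28, 0, 0], 0], [[-8, 15, 1], [-35, 0, 0], 0], [[-8, 18, 1], [-42, 0, 0], 0], [[-8, 19, 1], [-49, 0, 0], 0], [[-8, 20, 1], [-56, 0, 0], 0], [[-8, 20, 1], [-60, 0, 0], 0]]'

```text
t: 35.7
tool_pos: [0.5284, 0.1657, 0.1812]
tool_rot: [-0.746, 1.44, 0.75]
contact_force: [0.0, -1.1, -2.2]
opening: 0.017
```

```bash
python3 - <<'E'
from h import *
t=lambda x,y,z:(*T(x/1000,y/1000),z)
print(Ti(now()[0])*1000,now()[0])
plan((t(25,119,.17),84.4),(t(25,119,.102),84.4))
E
```

```text
[ 22.44662573 159.76319287] [0.52840203 0.16569278 0.18115275]
[1.11, -2.23, -3.42] [-29.5, 0.0, -0.2] rows>= 4.1
[6.8, 0.0, 0.0] [0.0, 0.0, 0.0] rows>= 1.6
```

>>> step_arm --moves '[[[0, -1, -1.5], [-7, 0, 0], 0], [[0, -2.2, -3.4], [-14, 0, 0], 0], [[0, -2.2, -3.4], [-21, 0, 0], 0], [[0, -2.2, -3.4], [-28, 0, 0], 0], [[0, -2.2, -3.4], [-29.5, 0, 0], 0], [[1, -2.2, -3.4], [-29.5, 0, 0], 0], [[1.1, -2.2, -3.4], [-29.5, 0, 0], 0], [[1.1, -2.2, -3.4], [-29.5, 0, 0], 0], [[1.1, -2.2, -3.4], [-29.5, 0, 0], 0], [[1.1, -2.2, -3.4], [-29.5, 0, 0], 0]]'

```text
t: 36.53
tool_pos: [0.5269, 0.1253, 0.17]
tool_rot: [-1.134, 1.255, 1.14]
contact_force: [0.2, 0.9, -2.6]
opening: 0.017
```

```bash
python3 - <<'E'
from h import *
t=lambda x,y,z:(*T(x/1000,y/1000),z)
print(Ti(now()[0])*1000,now()[0])
plan((t(25,119,.102),84.4),(t(25,50,.102),84.4))
E
```

```text
[ 24.90830302 119.44887367] [0.52689934 0.12533133 0.16998656]
[6.8, -0.03, -0.05] [0.0, 0.1, -0.2] rows>= 1.6
[0.0, 0.0, -6.9] [0.0, 0.0, 0.0] rows>= 1.7
```

>>> step_arm --moves '[[[1, 0, 0], [0, 0, 0], 0], [[2, 0, 0], [0, 0, 0], 0], [[3, 0, 0], [0, 0, 0], 0], [[4, 0, 0], [0, 0, 0], 0], [[5, 0, 0], [0, 0, 0], 0], [[6, 0, 0], [0, 0, 0], 0], [[6.5, 0, 0], [0, 0, 0], 0], [[6.8, 0, 0], [0, 0, 0], 0], [[6.8, 0, 0], [0, 0, 0], 0], [[6.8, 0, 0], [0, 0, 0], 0]]'

```text
t: 37.37
tool_pos: [0.5269, 0.1255, 0.1021]
tool_rot: [-1.135, 1.255, 1.14]
contact_force: [0.0, -0.0, -2.8]
opening: 0.0172
```

>>> step_arm --moves '[[[0, 0, -0.8], [0, 0, 0], 0], [[0, 0, -1.6], [0, 0, 0], 0], [[0, 0, -2.4], [0, 0, 0], 0], [[0, 0, -3.2], [0, 0, 0], 0], [[0, 0, -4], [0, 0, 0], 0], [[0, 0, -4.8], [0, 0, 0], 0], [[0, 0, -5.6], [0, 0, 0], 0], [[0, 0, -6.4], [0, 0, 0], 0], [[0, 0, -7], [0, 0, 0], 0], [[0, 0, -7], [0, 0, 0], 0]]'

```text
t: 38.2
tool_pos: [0.52, 0.0546, 0.102]
tool_rot: [-1.134, 1.256, 1.139]
contact_force: [0.9, 0.5, -2.4]
opening: 0.0176
```

>>> step_arm --moves '[[[0, 0, -0.8], [0, 0, 0], 0], [[0, 0, -1.6], [0, 0, 0], 0], [[0, 0, -2.4], [0, 0, 0], 0], [[0, 0, -3.2], [0, 0, 0], 0], [[0, 0, -4], [0, 0, 0], 0], [[0, 0, -4.7], [0, 0, 0], 0], [[0, 0, -5.3], [0, 0, 0], 0], [[0, 0, -5.8], [0, 0, 0], 0], [[0, 0, -6], [0, 0, 0], 0], [[0, 0, -6], [0, 0, 0], 0]]'

```text
t: 39.03
tool_pos: [0.5141, -0.0057, 0.1019]
tool_rot: [-1.134, 1.256, 1.138]
contact_force: [-0.1, -0.6, -2.5]
opening: 0.0174
```

```bash
python3 - <<'E'
from h import *
t=lambda x,y,z:(*T(x/1000,y/1000),z)
print(Ti(now()[0])*1000,now()[0])
E
```

```text
[ 24.96585607 -12.16880393] [ 0.51405252 -0.00565789  0.1019226 ]
```

>>> step_arm --moves '[[[0, 0, -0.3], [0, 0, 0], 0], [[0, 0, -0.5], [0, 0, 0], 0], [[0, 0, -0.5], [0, 0, 0], 0], [[0, 0, 0], [0, 0, 0], 0], [[-2, 0, 0.4], [0, 0, 0], 0], [[-6, 0, 4], [0, 0, 0], 0], [[-8, 0, 8], [0, 0, 0], 0], [[-8, 0, 12], [0, 0, 0], 0], [[-8, 0, 16], [0, 0, 0], 0], [[-8, 0, 19], [0, 0, 0], 0]]'

```text
t: 39.87
tool_pos: [0.5336, 0.186, 0.1838]
tool_rot: [-1.134, 1.253, 1.137]
contact_force: [0.6, -1.1, -2.4]
opening: 0.0171
```

```bash
python3 - <<'E'
from h import *
print(Ti(now()[0])*1000,now()[0])
shot("l.png")
E
```

```text
[ 25.65600477 180.45300898] [0.53362442 0.18596826 0.18379616]
```

View pics/l.png

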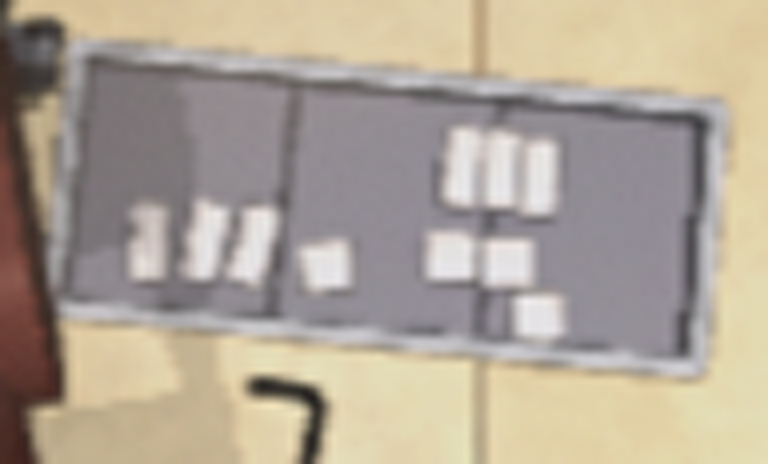

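Three bricks are now straddling the −y line at (463–540, 170), side by side and flat, and the tiles are unmoved apart from the nudge. Now I'll push D at (327,265) into the +y third along the near lane.

```bash
python3 - <<'E'
from h import *
t=lambda x,y,z:(*T(x/1000,y/1000),z)
im=cam("top")
print("bricks",f(im,[(463,168),(502,170),(540,177)],.019),"ACBD",f(im,[(450,256),(508,262),(538,316),(327,265)],.015))
plan((t(-24,0,.17),84.4),(t(-24,0,.102),84.4),(t(-24,45,.102),84.4))
E
```

```text
bricks [[21.0, -30.0], [21.0, -46.0], [20.0, -62.0]] ACBD [[-16.0, -28.0], [-16.0, -52.0], [-37.0, -67.0], [-25.0, 23.0]]
[1.22, 4.97, -18.29] [0.3, 0.2, -0.1] rows>= 4.6
[6.8, 0.0, 0.0] [0.0, 0.0, 0.0] rows>= 1.6
[0.0, -0.0, 4.5] [0.0, 0.0, 0.0] rows>= 1.1
```

>>> step_arm --moves '[[[0, 1, -4], [0, 0, 0], 0], [[0, 2, -8], [0, 0, 0], 0], [[0, 3, -12], [0, 0, 0], 0], [[0, 5, -16], [0, 0, 0], 0], [[0, 5, -18.3], [0, 0, 0], 0], [[0.5, 5, -18.3], [0.3, 0, 0], 0], [[1.2, 5, -18.3], [0.3, 0, 0], 0], [[1.2, 5, -18.3], [0.3, 0, 0], 0], [[1.2, 5, -18.3], [0.3, 0, 0], 0], [[1.2, 5, -18.3], [0.3, 0, 0], 0]]'

```text
t: 40.8
tool_pos: [0.4663, 0.0121, 0.17]
tool_rot: [-1.134, 1.253, 1.142]
contact_force: [-0.4, -0.4, -1.4]
opening: 0.0172
```

>>> step_arm --moves '[[[1, 0, 0], [0, 0, 0], 0], [[2, 0, 0], [0, 0, 0], 0], [[3, 0, 0], [0, 0, 0], 0], [[4, 0, 0], [0, 0, 0], 0], [[5, 0, 0], [0, 0, 0], 0], [[6, 0, 0], [0, 0, 0], 0], [[6.5, 0, 0], [0, 0, 0], 0], [[6.8, 0, 0], [0, 0, 0], 0], [[6.8, 0, 0], [0, 0, 0], 0], [[6.8, 0, 0], [0, 0, 0], 0]]'

```text
t: 41.63
tool_pos: [0.4666, 0.0123, 0.1015]
tool_rot: [-1.135, 1.252, 1.14]
contact_force: [4.9, -1.0, -5.1]
opening: 0.0174
```

```bash
python3 - <<'E'
from h import *
t=lambda x,y,z:(*T(x/1000,y/1000),z)
print(Ti(now()[0])*1000,now()[0])
plan((t(-24,46,.102),84.4),)
E
```

```text
[-24.0344725    1.01052918] [0.46658039 0.01226205 0.10153958]
[-0.03, -0.01, 4.5] [0.1, 0.2, -0.1] rows>= 1.1
```

>>> step_arm --moves '[[[-0.1, 0, 0], [0, 0, 0], 0], [[-0.1, 0, 0], [0, 0, 0], 0], [[-0.1, 0, 0], [0, 0, 0], 0], [[-0.1, 0, 0], [0, 0, 0], 0], [[-0.1, 0, 0], [0, 0, 0], 0], [[-0.1, 0, 0], [0, 0, 0], 0], [[-0.1, 0, 0], [0, 0, 0], 0], [[-0.1, 0, 0], [0, 0, 0], 0], [[-0.1, 0, 0], [0, 0, 0], 0], [[-0.1, 0, 0], [0, 0, 0], 0]]'

```text
t: 42.47
tool_pos: [0.4666, 0.0122, 0.1025]
tool_rot: [-1.135, 1.251, 1.14]
contact_force: [5.4, -0.8, -5.4]
opening: 0.0171
```

```bash
python3 - <<'E'
from h import *
s=cam("side");t=cam("top")
a=cv2.resize(t["pixels"][195:265,215:325],None,fx=4,fy=4,interpolation=cv2.INTER_CUBIC)
b=cv2.resize(s["pixels"][165:260,225:315],None,fx=3.5,fy=3.5,interpolation=cv2.INTER_CUBIC)
c=np.zeros((335,440+316,3),np.uint8);c[:280,:440]=a;c[:b.shape[0],441:441+b.shape[1]]=b
cv2.imwrite("pics/m.png",c)
E
```

```text
(no output)
```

View pics/m.png

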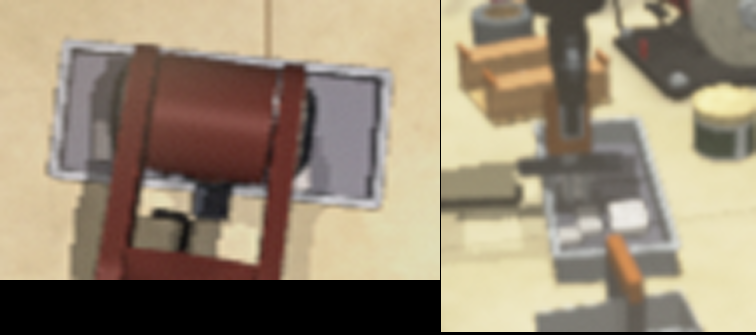

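>>> step_arm --moves '[[[0, -0.2, 0], [0, 0, 0], 0], [[0, -0.5, 0], [0, 0, 0], 0], [[0, -0.5, 0], [0, 0, 0], 0], [[0, -0.5, 0], [0, 0, 0], 0], [[0, -0.5, 0], [0, 0, 0], 0], [[0, -0.5, 0], [0, 0, 0], 0], [[0, -0.5, 0], [0, 0, 0], 0], [[0, -0.5, 0], [0, 0, 0], 0], [[0, -0.5, 0], [0, 0, 0], 0], [[0, -0.5, 0], [0, 0, 0], 0]]'

```text
t: 43.4
tool_pos: [0.4716, 0.0118, 0.1026]
tool_rot: [-1.135, 1.251, 1.14]
contact_force: [0.4, -0.1, -1.7]
opening: 0.0177
```

>>> step_arm --moves '[[[0, 0, 0.5], [0, 0, 0], 0], [[0, 0, 1], [0, 0, 0], 0], [[0, 0, 1.5], [0, 0, 0], 0], [[0, 0, 2], [0, 0, 0], 0], [[0, 0, 2.5], [0, 0, 0], 0], [[0, 0, 3], [0, 0, 0], 0], [[0, 0, 3.5], [0, 0, 0], 0], [[0, 0, 4], [0, 0, 0], 0], [[0, 0, 4.3], [0, 0, 0], 0], [[0, 0, 4.5], [0, 0, 0], 0]]'

```text
t: 44.23
tool_pos: [0.4759, 0.057, 0.1027]
tool_rot: [-1.135, 1.251, 1.141]
contact_force: [-0.4, 0.1, -2.4]
opening: 0.0171
```

>>> step_arm --moves '[[[0, 0, 0], [0, 0, 0], 0], [[0, 0, -0.3], [0, 0, 0], 0], [[-1, 0, -0.5], [0, 0, 0], 0], [[-4, 0, -0.5], [0, 0, 0], 0], [[-7, 0, 0], [0, 0, 0], 0], [[-10, 0, 3], [0, 0, 0], 0], [[-12, -1, 7], [0, 0, 0], 0], [[-12, -2, 11], [0, 0, 0], 0], [[-12, -2, 15], [0, 0, 0], 0], [[-12, -2, 18], [0, 0, 0], 0]]'

```text
t: 45.07
tool_pos: [0.5141, 0.2362, 0.2254]
tool_rot: [-1.135, 1.248, 1.139]
contact_force: [0.8, -0.1, -2.2]
opening: 0.0174
```

```bash
python3 - <<'E'
from h import *
print(Ti(now()[0])*1000,now()[0])
shot("n.png")
plan((( .458,.285,.24),45))
E
```

```text
[  1.34242327 228.50976397] [0.51413957 0.23617725 0.22540783]
[-1.47, 5.95, 3.93] [39.7, 0.5, -0.2] rows>= 5.5
```

View pics/n.png

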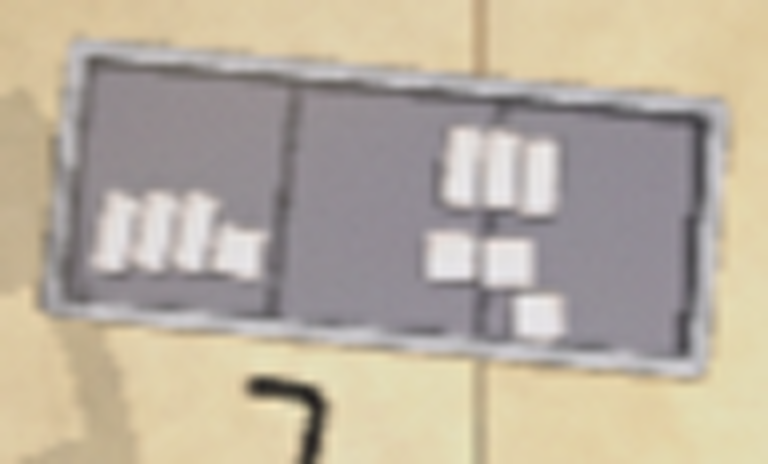

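Every third now holds a brick and a tile; D lies beside the three near-row bricks at (240,252). Next I'll return the rake to the pose it was grasped in.

```bash
python3 - <<'E'
from h import *
g=np.array([.4587,.2837,.1017]);Mg=R.from_rotvec([-0.119,1.565,0.116]).as_matrix()
p,M=now(); h=np.degrees(np.arctan2(Mg[1,2],Mg[0,2])); print(h)
plan((g+[0,0,.13],46),(g+[0,0,.13],h))
E
```

```text
8.576415689957807
[-0.64, 5.87, 3.8] [38.7, 0.5, -0.2] rows>= 5.4
[0.0, 0.0, 0.0] [37.4, 0.0, 0.0] rows>= 5.2
```

>>> step_arm --moves '[[[-0.6, 2, 1.5], [6, 0, 0], 0], [[-0.6, 4, 3], [12, 0, 0], 0], [[-0.6, 5.9, 3.8], [18, 0.5, 0], 0], [[-0.6, 5.9, 3.8], [24, 0.5, 0], 0], [[-0.6, 5.9, 3.8], [31, 0.5, 0], 0], [[-0.6, 5.9, 3.8], [38, 0.5, 0], 0], [[-0.6, 5.9, 3.8], [38.7, 0.5, 0], 0], [[-0.6, 5.9, 3.8], [38.7, 0.5, 0], 0], [[-0.6, 5.9, 3.8], [38.7, 0.5, 0], 0], [[-0.6, 5.9, 3.8], [38.7, 0.5, 0], 0]]'

```text
t: 45.95
tool_pos: [0.4586, 0.2834, 0.2315]
tool_rot: [-0.627, 1.479, 0.631]
contact_force: [0.9, -0.2, -1.7]
opening: 0.0172
```

>>> step_arm --moves '[[[0, 0, 0], [6, 0, 0], 0], [[0, 0, 0], [12, 0, 0], 0], [[0, 0, 0], [18, 0, 0], 0], [[0, 0, 0], [24, 0, 0], 0], [[0, 0, 0], [30, 0, 0], 0], [[0, 0, 0], [36, 0, 0], 0], [[0, 0, 0], [37.4, 0, 0], 0], [[0, 0, 0], [37.4, 0, 0], 0], [[0, 0, 0], [37.4, 0, 0], 0], [[0, 0, 0], [37.4, 0, 0], 0]]'

```text
t: 46.78
tool_pos: [0.4586, 0.2834, 0.2314]
tool_rot: [-0.119, 1.57, 0.122]
contact_force: [-0.3, -0.6, -1.6]
opening: 0.0172
```

```bash
python3 - <<'E'
from h import *
g=np.array([.4587,.2837,.1017]);Mg=R.from_rotvec([-0.119,1.565,0.116]).as_matrix()
p,M=now(); print(p)
rel(p,M,g,Mg)
E
```

```text
[0.4585838  0.28339219 0.2314242 ]
[12.97, 0.0, 0.05] [0.2, -0.3, -0.2] rows>= 3.1
```

>>> step_arm --moves '[[[3, 0, 0], [0, -0.3, 0], 0], [[6, 0, 0], [0, -0.3, 0], 0], [[8, 0, 0], [0, -0.3, 0], 0], [[9, 0, 0], [0, -0.3, 0], 0], [[10, 0, 0], [0, -0.3, 0], 0], [[10.6, 0, 0], [0, -0.3, 0], 0], [[11.2, 0, 0], [0, -0.3, 0], 0], [[11.6, 0, 0], [0, -0.3, 0], 0], [[11.8, 0, 0], [0, -0.3, 0], 0], [[11.8, 0, 0], [0, -0.3, 0], 0]]'

```text
t: 47.62
tool_pos: [0.4585, 0.2837, 0.1137]
tool_rot: [-0.118, 1.564, 0.122]
contact_force: [-0.9, 0.1, -1.2]
opening: 0.0173
```

>>> step_arm --moves '[[[0.3, 0, 0], [0, 0, 0], 0], [[0.6, 0, 0], [0, 0, 0], 0], [[0.8, 0, 0], [0, 0, 0], 0], [[1, 0, 0], [0, 0, 0], 0], [[1.1, 0, 0], [0, 0, 0], 0], [[1.1, 0, 0], [0, 0, 0], 0], [[1.1, 0, 0], [0, 0, 0], 0], [[1.1, 0, 0], [0, 0, 0], 0], [[1.1, 0, 0], [0, 0, 0], 0], [[1.1, 0, 0], [0, 0, 0], 0]]'

```text
t: 48.45
tool_pos: [0.4587, 0.2837, 0.1028]
tool_rot: [-0.118, 1.564, 0.122]
contact_force: [0.5, -0.1, -1.3]
opening: 0.0174
```

>>> step_arm --moves '[[[0.1, 0, 0], [0, 0, 0], 0], [[0.1, 0, 0], [0, 0, 0], 0], [[0.1, 0, 0], [0, 0, 0], 0], [[0.1, 0, 0], [0, 0, 0], 0.3], [[0.1, 0, 0], [0, 0, 0], 0.5], [[0.1, 0, 0], [0, 0, 0], 0.8], [[0.1, 0, 0], [0, 0, 0], 1], [[0.1, 0, 0], [0, 0, 0], 1], [[0.1, 0, 0], [0, 0, 0], 1], [[0.1, 0, 0], [0, 0, 0], 1]]'

```text
t: 49.28
tool_pos: [0.4587, 0.2838, 0.1019]
tool_rot: [-0.118, 1.564, 0.122]
contact_force: [-1.0, -0.9, 0.6]
opening: 0.0853
```

>>> step_arm --moves '[[[-2, 0, 0], [0, 0, 0], 1], [[-5, 0, 0], [0, 0, 0], 1], [[-9, 0, 0], [0, 0, 0], 1], [[-13, 0, 0], [0, 0, 0], 1], [[-15, 2, -3], [0, 0, 0], 1], [[-15, 5, -6], [0, 0, 0], 1], [[-15, 8, -9], [0, 0, 0], 1], [[-15, 12, -9], [0, 0, 0], 1], [[-15, 15, -9], [0, 0, 0], 1], [[-15, 18, -9], [0, 0, 0], 1]]'

```text
t: 50.12
tool_pos: [0.3405, 0.449, 0.2522]
tool_rot: [-0.119, 1.563, 0.123]
contact_force: [-0.0, -0.2, 0.5]
opening: 0.0856
```

```bash
python3 - <<'E'
from h import *
s=cam("side");t=cam("top")
rs=lambda i,x0,y0,x1,y1,k:cv2.resize(i["pixels"][y0:y1,x0:x1],None,fx=k,fy=k,interpolation=cv2.INTER_CUBIC)
a=rs(t,222,200,318,258,5); b=rs(s,235,190,305,260,4.5);r=rs(t,155,200,215,265,4); d=rs(t,320,205,380,270,3)
c=np.zeros((600,800,3),np.uint8)
for im,x,y in((a,0,0),(b,0,292),(r,490,0),(d,330,300)): 
    h_,w_=im.shape[:2]; h_=min(h_,600-y); c[y:y+h_,x:x+w_]=im[:h_]
cv2.imwrite("pics/o.png",c)
E
```

```text
(no output)
```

View pics/o.png

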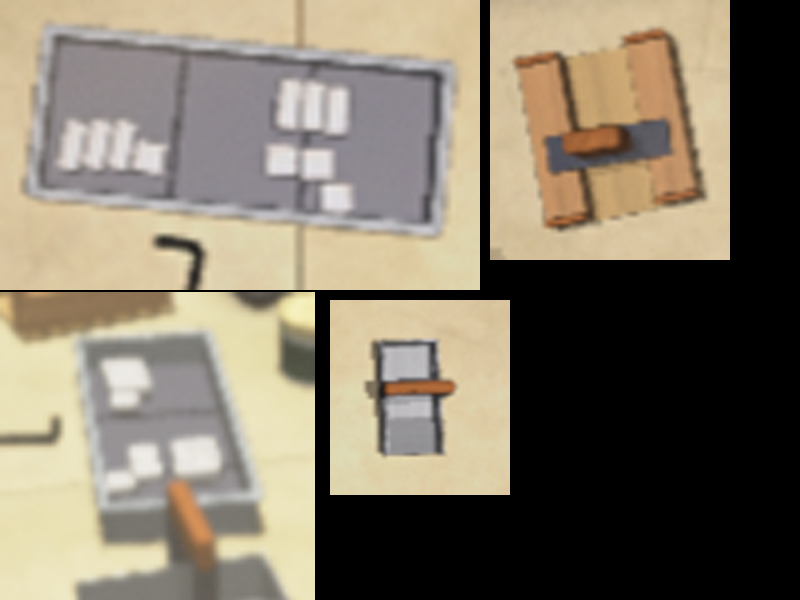

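The rake is back on the rest as it started, and the scoop stands empty and upright. The side view shows all ten chips flat, with both kinds in every third. I'll hand it in.

```bash
python3 -c "
from station import ctrl
print(ctrl.finish_job())"
```

```text
the job is handed in; nothing more can be done
None
```

The job is done and handed in at about 50 s of the 210 s allowed; no verdict was reported.

**What I did**
- I lifted the scoop by its bar, tipped and shook the four tiles out along the tray, and set it down empty and upright on the −y side of the tray.
- With the rake I pulled two stacked tiles apart and pushed the three far-row bricks across the −y line.
- I then pushed one tile into the +y third and put the rake back on its rest where I had found it. Only the rake touched the bricks.

**What the last pictures showed**
- **+y third:** three bricks and one tile.
- **Middle third:** one brick and one tile clearly inside.
- **−y third:** one brick, one tile clearly inside, and another tile mostly inside at about y = −52 mm.
- **On the −y line:** one more brick, at about y = −46 mm.
- No chip lay on another. The rake was parked, the scoop upright and empty, and the nearby things I could see had not moved.

**What went wrong or stayed unsure**
- One tile was tipped onto its edge during raking. I toppled it flat again.
- A tooth pressed the near tray wall with about 5 N, because the rake sat about 5 mm off where I had assumed. I shifted it and the force went away.
- The tile by the near wall looked slightly short from above, but flat in the side view.
- I viewed 14 pictures, the full budget.

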